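# Lock the probe head into its bench mount

### The job

The probe head lies on its side on the bench. Stand it upright on its shank on the bench top and let go of it there, take it again from above and seat it fully home in the bore of the bench mount, then swing the mount's lock collar round by its grip post until the collar's pointer lines up with the raised mark on the base - not past it. Leave the flux pot, the parts case and the screwdriver where they are.

Things in the scene. Friction and masses are not known exactly. Their poses are not given: they have to be found in the camera images.
- head: probe head, about 250 g: metal cube of 44 mm with a round steel shank (34 mm diameter, 30 mm long) amid one face and a low black connector (24 wide, 6 high) on the face across from it. Origin on the shank's axis where shank meets cube; x axis from the shank's foot to the connector (up when standing); y, z normal to the cube's sides; cube at x 0 to 44. Starts lying, x level
- foot (a point): centre of the flat end of the head's shank, 30 mm from the head's origin along its -x
- mount: bench mount, fixed: round grey base disc, 180 mm wide, 10 high, with an upright steel stem in the middle: top 44 mm above the bench, 62 wide at the rim, bored 37 mm wide and 34 deep. The head's shank drops into the bore at any rotation about its axis until the cube rests on the rim. Origin at the middle of the underside, z up
- seat (a point): middle of the bore at the top rim of the mount's stem, 44 mm above the bench; when the head is home its origin is here and its foot is 30 mm below
- mark (a point): inner end of the lock mark, a raised steel rib (12 mm long, 7 mm wide, its top 18 mm above the bench, pointing radially) near the edge of the mount's base, 77 mm from the mount's axis. (A fixed shelf overhangs the back of the bench from about x = 0.75: keep the wrist in front of it)
- post (a point): point on the axis of the collar's grip post, 50 mm above the bench, 62 from the mount's axis. The post is an upright round steel pin, 14 mm wide, free from 22 to 61 mm above the bench, on the collar's radial arm; the arm's narrow pointer reaches to 75 mm from the mount's axis, just short of the rib
- collar (a joint): turn of the dark steel lock collar (69 mm ring round the stem, 13 to 29 mm above the bench) about the mount's vertical axis, rad; grows counter-clockwise seen from above. Stays where left, friction about 0.15 N m; stops at 0 and 2.4. At 1.60 the pointer is in line with the mark (locked); starts between 0 and 0.5
- flux_pot: bystander: round dark flux pot, 56 mm wide, 45 mm high; origin under its middle
- parts_case: bystander: flat blue parts case with a clear lid, 76 x 110 x 25 mm; origin under its middle
- screwdriver: bystander: screwdriver with a blue handle, 150 mm long, 20 mm thick, lying; origin under its middle
Not all that is in view belongs to the job. What is shaped like the head but yellow is not meant.

How it is judged:
By the outcome, as a careful person would: the job done as asked, in the order asked, and still so for the second after the job is handed in, with the robot touching nothing.
It also fails if it takes over 72 s, if anything falls off the work surface, if the arm or the gripper's body presses on something with over 40 N, if the wrist force passes 120 N, or if a joint passes its speed limit or range.

### The arm

A 6-joint arm with a two-finger parallel gripper is mounted at the origin on a cart in front of the work surface, level with it; the furniture and walls round the work are solid. World frame = base frame: x ahead of the robot, y to its left, z up, the work surface at z = 0. Lengths are in mm, angles in degrees, forces in N, time in s.
With the tool pointing down it reaches from about 375 to 975 mm from the base axis. Payload 3.8 kg.
Tool frame: the origin (TCP) lies between the finger pads; the fingertips stand 17 mm ahead of it and the grasp point (between the pads) lies 2 mm behind it; z points along the fingers, y is the line along which they close (so a half turn about z gives the same grasp; the last joint's range is limited). The gripper opens to 85 mm and grips with 20 to 120 N. Pads are 22 mm wide; open, the fingers measure 114 mm over their backs; the gripper's body (76 mm by 85 mm) begins 54 mm behind the grasp point. The pads swing forward as they close: fully open they stand 13 mm farther back than shut.
Start: joints at [-78.833, 15.12, 91.902, -0, 72.978, -2.114], TCP at [155.062, -656.943, 219.68] pointing down, gripper open.
Joint ranges: [-150.88, 150.88], [-54.13, 125.18], [17.81, 147.31], [-75.09, 255.09], [0, 152.58], [-146.25, 146.25]. Speed limits (degrees/s): [147.25, 147.25, 180, 180, 180, 180].

### API

Orientations are given as [roll, pitch, yaw] about the fixed x, y, z axes, in that order (R = Rz(yaw) Ry(pitch) Rx(roll)).
In Python, from bench import monitor, viewer, close_job, models gives the robot as it stands.
- The arm moves only by the tool step_arm, never from a script. Its argument "motion" is a list of rows, each an object of numbers: "tx", "ty", "tz": the shift along the tool's x, y, z as a fraction of full scale; "ax", "ay", "az": the turn, a rotation vector about the tool's x, y, z as a fraction of full scale; "grip": the finger opening in mm, from 0 to 85.4. In form: [{"tx": .., "ty": .., "tz": .., "ax": .., "ay": .., "az": .., "grip": ..}, ...]. A call has 1 to 5 rows; each row shifts and turns the commanded pose from where the row before left it, along the tool's axes as they then stand; what a row does not reach is not made up. Full scale, the value 1, is 3 cm for a shift and 6 degrees for a turn. A row lasts 1/8 s, in which the tool goes at most 62.5 mm and 10.7 degrees, less where a joint would pass 70% of its speed; a pose out of reach is approached as far as the arm can. A call with a number of a shift or a turn outside -1 to 1 is refused whole. A call with a gripper value outside its range is refused whole. The fingers move at their own pace and stop on an object; "newtons" is the grip in N (left out, the last holds). Time passes only in rows, so rows that do not move let the fingers close. It gives the time, the measured TCP pose, the force, the opening and the grip force at its end, in the units of the state.
- monitor.state(): the state, without advancing time (a new reading comes with each control period).
- viewer.snapshot(name): name is "scene" or "side" or "wrist"; returns a dict with "img" (400x640x3 uint8, red, green, blue), "camera_matrix" (3x3 intrinsics, pixels), "rvec" (rotation vector, rad) and "tvec" (3), from world to camera coordinates, as OpenCV has them; the wrist camera has in their place "hand_eye" (4x4, takes a point from camera to tool coordinates, whose origin is the TCP and whose axes are the flange's). Camera axes: x right, y down, z forward; pixel columns grow to the right and rows downward; lengths in mm; the calibration is good to about 2 mm. The wrist camera is an equidistant fisheye: a pixel r from the principal point sees the ray r / f radians off the axis. A picture is of the moment at which its call begins: read the wrist's pose just before it. There is no depth.
- close_job(): hands the job in; it is judged then, once.
Trained networks look in a picture, given as the dict that the camera call returned (one of the last four; its "shot" number tells which), for a name from the list of things; names that differ only in an ending like _2 or _b are one class to them, and where a whole thing is asked for, a point or a joint stands for the part that bears it (a point fixed in the world has none). Each returns a list of dicts, best first, with "conf" (0 to 1); they miss things now and then, are a little off and sometimes report something else, mostly with a low value. They report only what shows in the picture. A call takes as long as a camera call. They do not tell look-alikes from the thing itself.
- models.cut_out(label, picture): "region" (400x640 bool, what is visible of it).
- models.place_of(label, picture): "position" ([x, y, z] in mm, in world coordinates, good to about 4 mm: a listed point, or the origin of a listed thing).
The state is a dict: "time_s": time; "qpos": joint angles; "qvel": joint speeds; "tau": joint torques, N m; "position": TCP position; "orientation": TCP orientation; "contact_force": force on the tool from outside, world axes, zero at the start; "moment": the same for the moment, N m; "gripper_width": finger opening in mm; "grip_force": force on a finger pad.
Only numpy, scipy, OpenCV 4.12 (cv2) and the standard library are available. Lean on these libraries where they do the work, as an engineer would, in place of code of your own. Each camera call takes 0.05 s, during which the arm holds its last target. There are 200 camera calls.

## Working session

There is one attempt and no reset: what is moved stays moved. The work goes in short steps, Python scripts to look and compute and a tool call to move; the robot and the scene stay as the last step left them, time stands still between calls to the robot, and variables do not carry over. Pictures are saved under pics/ and viewed, at most 10 in all, crops included, and the job is handed in when it is done.

Besides the shell and the picture viewer there is one more tool, called after ">>>" as name([rows], argument=value, ...), one row to a line, values as JSON. step_arm: Moves the arm, as the interface text tells. Shift numbers are shares of 3 cm and turn numbers shares of 6 degrees, none past 1 either way. Its arguments: {"type":"object","properties":{"motion":{"type":"array"},"newtons":{"type":"number"}},"required":["motion"]}

```bash
mkdir -p pics; cat > h.py <<'E'
import numpy as np, cv2
from scipy.spatial.transform import Rotation as R
from bench import monitor, viewer, close_job, models
def save(p,n): cv2.imwrite('pics/'+n+'.png',cv2.cvtColor(p['img'],cv2.COLOR_RGB2BGR))
def proj(P,p):
    return cv2.projectPoints(np.float64(P).reshape(-1,3),np.float64(p['rvec']),np.float64(p['tvec']),np.float64(p['camera_matrix']),None)[0].reshape(-1,2)
def unproj(uv,p,z):
    K=np.float64(p['camera_matrix']);r=cv2.Rodrigues(np.float64(p['rvec']))[0];t=np.float64(p['tvec']).ravel()
    c=-r.T@t;d=r.T@np.linalg.inv(K)@np.array([*uv,1.]);return c+d*(z-c[2])/d[2]
E
python3 - <<'E'
from h import *
s=monitor.state();print(s)
for c in ('scene','side'):
    p=viewer.snapshot(c);save(p,c+'0')
    print(c,p['camera_matrix'],p['rvec'],p['tvec'])
    for n in ('head','foot','mount','seat','mark','post','flux_pot','parts_case','screwdriver'):
        print(n,[(np.round(d['position'],0).tolist(),round(d['conf'],2),proj(d['position'],p)[0].round().tolist()) for d in models.place_of(n,p)[:3]])
E
```

```text
{'time_s': 0.0, 'qpos': array([-7.88341036e+01,  1.51706736e+01,  9.19798487e+01, -9.94172628e-04,
        7.29771281e+01, -2.11303748e+00]), 'qvel': array([-0.07418007,  0.06942985, -0.081656  ,  0.03892453,  0.10449784,
       -0.04850462]), 'tau': array([-7.14300004e-04, -5.15111732e+01, -3.67309964e+01,  5.58386796e-05,
        1.28647467e-02,  3.46294462e-05]), 'position': array([ 154.90400757, -656.2222801 ,  218.35747483]), 'orientation': array([-1.79872401e+02, -3.75729023e-03,  1.32792218e+01]), 'contact_force': array([0.21613006, 0.44207531, 1.06870322]), 'moment': array([-0.02270868,  0.02600457,  0.02425509]), 'grip_force': 0.0, 'gripper_width': 85.65360665302461}
scene [[469.97683831   0.         316.99210817]
 [  0.         469.97683831 197.23322039]
 [  0.           0.           1.        ]] [ 0.92246929 -2.21592474  1.35743075] [427.51333852 227.04445799 890.7807714 ]
head [([549.0, -172.0, 21.0], 0.93, [373.0, 187.0]), ([489.0, -300.0, 19.0], 0.66, [416.0, 181.0])]
foot [([576.0, -157.0, 26.0], 0.73, [362.0, 184.0]), ([497.0, -272.0, 22.0], 0.7, [409.0, 182.0])]
moun
[... 746 characters left out ...]
75.0, 19.0], 0.87, [322.0, 270.0]), ([489.0, -301.0, 24.0], 0.61, [306.0, 315.0]), ([501.0, 251.0, 46.0], 0.27, [279.0, 171.0])]
foot [([571.0, -157.0, 22.0], 0.86, [330.0, 262.0]), ([498.0, -268.0, 28.0], 0.59, [307.0, 301.0])]
mount [([503.0, 249.0, 2.0], 0.82, [280.0, 184.0])]
seat [([503.0, 253.0, 46.0], 0.84, [279.0, 171.0])]
mark [([565.0, 296.0, 20.0], 0.61, [297.0, 170.0]), ([504.0, 248.0, 45.0], 0.56, [280.0, 172.0])]
post [([543.0, 201.0, 50.0], 0.8, [295.0, 177.0])]
flux_pot [([689.0, 278.0, -1.0], 0.79, [335.0, 176.0])]
parts_case [([684.0, -226.0, -3.0], 0.77, [385.0, 285.0])]
screwdriver [([472.0, 61.0, 1.0], 0.48, [277.0, 220.0]), ([497.0, -268.0, 27.0], 0.43, [307.0, 301.0])]
```

```bash
python3 - <<'E'
import cv2,numpy as np
a=cv2.imread('pics/scene0.png');b=cv2.imread('pics/side0.png')
a=cv2.resize(a[150:300,190:460],(800,444),interpolation=3)
cv2.imwrite('pics/a.png',a)
b=cv2.resize(b[140:340,240:440],(600,600),interpolation=3)
cv2.imwrite('pics/b.png',b)
E
```

```text
(no output)
```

View pics/a.png

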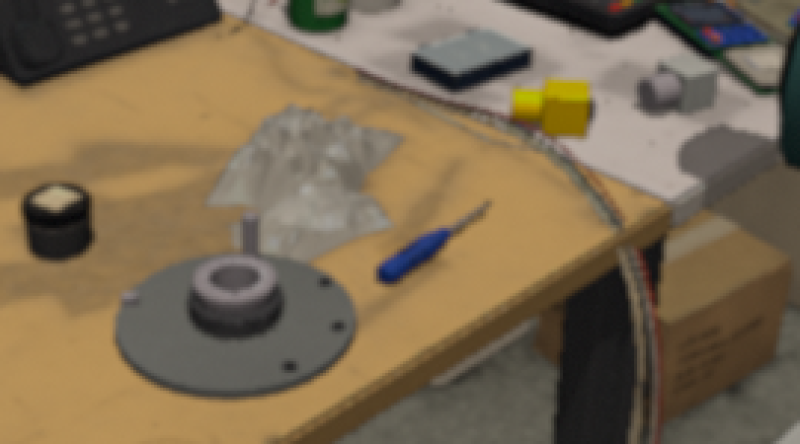

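View pics/b.png

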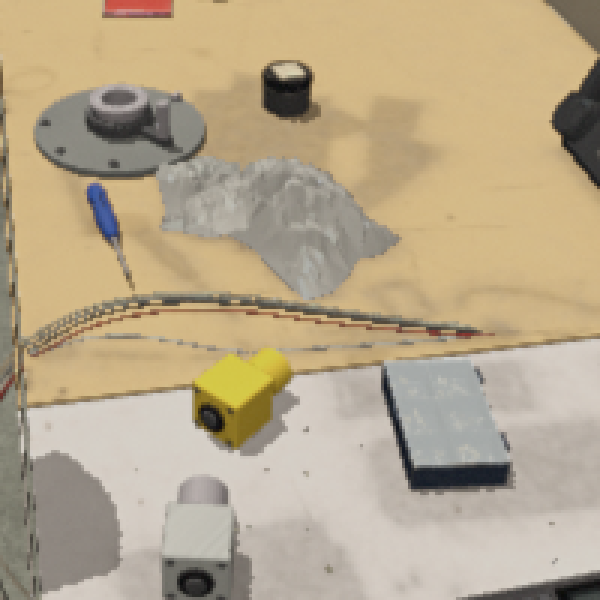

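The yellow decoy lies at crop A (550,105). The grey head is at crop A (680,85) and crop B (198,540), with its shank pointing along about +y. The mount is at crop A (235,300), its post at (250,235) and the mark rib at (130,298). So the real head is near (489,-300), and I'm moving above it.

>>> step_arm([
  {"az": -1},
  {"az": -1},
  {"az": -1},
  {"az": -1},
  {"az": -1},
])

```text
$.motion[0]: bad value
```

>>> step_arm([
  {"az": -1},
  {"az": -1},
  {"az": -1},
  {"az": -1},
  {"az": -1},
])

```text
$.motion[0]: bad value
```

>>> step_arm([
  {"tx": 0.96,"ty": 0.48},
  {"tx": 0.96,"ty": 0.48},
  {"tx": 0.96,"ty": 0.48},
  {"tx": 0.96,"ty": 0.48},
  {"tx": 0.96,"ty": 0.48},
])

```text
$.motion[0]: bad value
```

>>> step_arm([
  {"tx": 0.96,"ty": 0.48},
  {"tx": 0.96,"ty": 0.48},
  {"tx": 0.96,"ty": 0.48},
  {"tx": 0.96,"ty": 0.48},
  {"tx": 0.96,"ty": 0.48},
])

```text
$.motion[0]: bad value
```

>>> step_arm([
  {"tx": 0.96,"ty": 0.48},
  {"tx": 0.96,"ty": 0.48},
  {"tx": 0.96,"ty": 0.48},
  {"tx": 0.96,"ty": 0.48},
  {"tx": 0.0,"ty": 0.0},
])

```text
$.motion[0]: bad value
```

```bash
cat >> h.py <<'E'
def wproj(P,p,s):
    T=np.eye(4);T[:3,:3]=R.from_euler('xyz',s['orientation'],degrees=True).as_matrix();T[:3,3]=s['position']
    C=np.linalg.inv(T@np.float64(p['hand_eye']));q=np.float64(P).reshape(-1,3)@C[:3,:3].T+C[:3,3]
    th=np.arctan2(np.hypot(q[:,0],q[:,1]),q[:,2]);ph=np.arctan2(q[:,1],q[:,0]);K=p['camera_matrix']
    return np.c_[K[0][2]+K[0][0]*th*np.cos(ph),K[1][2]+K[1][1]*th*np.sin(ph)]
E
python3 - <<'E'
from h import *
s=monitor.state();print(s['time_s'],s['position'],s['orientation'],s['qpos'])
p=viewer.snapshot('wrist');save(p,'w1');print(p['camera_matrix'],p['hand_eye'])
for n in ('head','foot'):
    print(n,[(np.round(d['position'],1).tolist(),round(d['conf'],2),wproj(d['position'],p,s)[0].round().tolist()) for d in models.place_of(n,p)[:3]])
E
```

```text
1.0 [ 155.05843443 -656.93996081  219.69528996] [-1.79999861e+02  1.51901600e-04  1.32809106e+01] [-7.88334626e+01  1.51192834e+01  9.19021190e+01 -1.64132213e-04
  7.29787313e+01 -2.11432509e+00]
[[309.70691629   0.         322.33227539]
 [  0.         309.70691629 199.083777  ]
 [  0.           0.           1.        ]] [[ 7.01444047e-04 -9.59100064e-01 -2.83066380e-01  7.15022936e+01]
 [ 9.99999614e-01  5.22933740e-04  7.06187689e-04 -9.71956266e-01]
 [-5.29279697e-04 -2.83066766e-01  9.59100060e-01 -1.54094628e+02]
 [ 0.00000000e+00  0.00000000e+00  0.00000000e+00  1.00000000e+00]]
head []
foot []
```

View pics/w1.png

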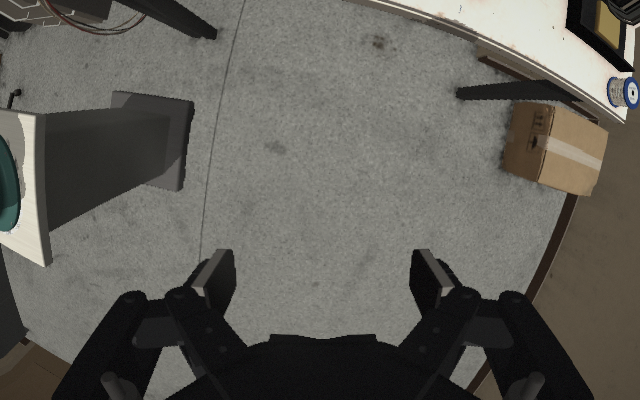

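Every row needs all of its keys, so nothing moved. Picture w1 shows only the floor beside the bench and the open fingers at (215,275) and (430,275). I'll resend with full rows.

>>> step_arm([
  {"tx": 0,"ty": 0,"tz": 0,"ax": 0,"ay": 0,"az": -1,"grip": 85},
  {"tx": 0,"ty": 0,"tz": 0,"ax": 0,"ay": 0,"az": -1,"grip": 85},
  {"tx": 0,"ty": 0,"tz": 0,"ax": 0,"ay": 0,"az": -1,"grip": 85},
  {"tx": 0,"ty": 0,"tz": 0,"ax": 0,"ay": 0,"az": -1,"grip": 85},
  {"tx": 0,"ty": 0,"tz": 0,"ax": 0,"ay": 0,"az": -1,"grip": 85},
])

```text
time_s: 1.78
position: [155.1, -656.9, 219.7]
orientation: [180.0, 0.0, 43.5]
contact_force: [0.1, 0.2, -0.8]
gripper_width: 85.1
grip_force: 0.0
```

>>> step_arm([
  {"tx": 0,"ty": 0,"tz": 0,"ax": 0,"ay": 0,"az": -1,"grip": 85},
  {"tx": 0,"ty": 0,"tz": 0,"ax": 0,"ay": 0,"az": -1,"grip": 85},
  {"tx": 0,"ty": 0,"tz": 0,"ax": 0,"ay": 0,"az": -1,"grip": 85},
  {"tx": 0,"ty": 0,"tz": 0,"ax": 0,"ay": 0,"az": -1,"grip": 85},
  {"tx": 0,"ty": 0,"tz": 0,"ax": 0,"ay": 0,"az": -1,"grip": 85},
])

```text
time_s: 2.4
position: [155.1, -656.9, 219.7]
orientation: [180.0, -0.0, 73.5]
contact_force: [-0.7, -0.6, 0.8]
gripper_width: 85.0
grip_force: 0.0
```

>>> step_arm([
  {"tx": 0.96,"ty": 0.48,"tz": 0,"ax": 0,"ay": 0,"az": 0,"grip": 85},
  {"tx": 0.96,"ty": 0.48,"tz": 0,"ax": 0,"ay": 0,"az": 0,"grip": 85},
  {"tx": 0.96,"ty": 0.48,"tz": 0,"ax": 0,"ay": 0,"az": 0,"grip": 85},
  {"tx": 0.96,"ty": 0.48,"tz": 0,"ax": 0,"ay": 0,"az": 0,"grip": 85},
  {"tx": 0.96,"ty": 0.48,"tz": 0,"ax": 0,"ay": 0,"az": 0,"grip": 85},
])

```text
time_s: 3.02
position: [266.1, -539.0, 219.8]
orientation: [180.0, 0.0, 73.3]
contact_force: [0.5, -0.0, -0.5]
gripper_width: 85.2
grip_force: 0.0
```

>>> step_arm([
  {"tx": 0.96,"ty": 0.48,"tz": 0,"ax": 0,"ay": 0,"az": 0,"grip": 85},
  {"tx": 0.96,"ty": 0.48,"tz": 0,"ax": 0,"ay": 0,"az": 0,"grip": 85},
  {"tx": 0.96,"ty": 0.48,"tz": 0,"ax": 0,"ay": 0,"az": 0,"grip": 85},
  {"tx": 0.96,"ty": 0.48,"tz": 0,"ax": 0,"ay": 0,"az": 0,"grip": 85},
  {"tx": 0.96,"ty": 0.48,"tz": 0,"ax": 0,"ay": 0,"az": 0,"grip": 85},
])

```text
time_s: 3.65
position: [376.5, -421.8, 219.9]
orientation: [180.0, 0.0, 73.3]
contact_force: [-0.1, 0.3, -0.7]
gripper_width: 85.3
grip_force: 0.0
```

>>> step_arm([
  {"tx": 0.96,"ty": 0.48,"tz": 0,"ax": 0,"ay": 0,"az": 0,"grip": 85},
  {"tx": 0.96,"ty": 0.48,"tz": 0,"ax": 0,"ay": 0,"az": 0,"grip": 85},
  {"tx": 0.5,"ty": 0.48,"tz": 0,"ax": 0,"ay": 0,"az": 0,"grip": 85},
  {"tx": 0,"ty": 0.48,"tz": 0,"ax": 0,"ay": 0,"az": 0,"grip": 85},
  {"tx": 0,"ty": 0,"tz": 0,"ax": 0,"ay": 0,"az": 0,"grip": 85},
])

```text
time_s: 4.28
position: [452.6, -370.6, 219.6]
orientation: [180.0, 0.0, 73.3]
contact_force: [0.1, 0.2, -0.1]
gripper_width: 85.0
grip_force: 0.0
```

```bash
python3 - <<'E'
from h import *
s=monitor.state();print(s['time_s'],s['position'],s['orientation'],s['qpos'])
p=viewer.snapshot('wrist');save(p,'w2')
for n in ('head','foot'):
    print(n,[(np.round(d['position'],1).tolist(),round(d['conf'],2),wproj(d['position'],p,s)[0].round().tolist()) for d in models.place_of(n,p)[:3]])
E
```

```text
4.275 [ 452.61479621 -370.63281066  219.64061342] [1.79990904e+02 3.59571861e-02 7.33015945e+01] [-4.17348336e+01  5.42140281e+00  1.03247805e+02 -3.03290835e-02
  7.13073370e+01 -2.50267166e+01]
head [([491.0, -299.4, 19.2], 0.65, [337.0, 104.0])]
foot [([496.0, -267.5, 19.0], 0.87, [334.0, 76.0])]
```

View pics/w2.png

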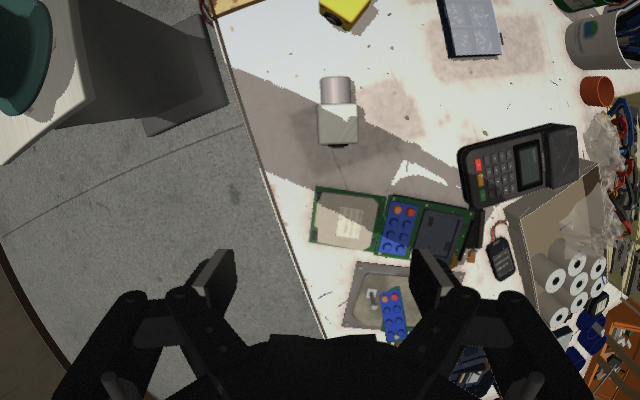

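Picture w2 shows the grey head with its cube at (338,126), shank at (335,88) and connector at (338,148). It is the right one. I'll fit its pose by silhouette in all three cameras.

```bash
cat >> h.py <<'E'
from scipy.optimize import minimize
def headpts():
    a=np.linspace(0,2*np.pi,24,endpoint=False)
    cube=np.array([[x,y,z] for x in(0,44) for y in(-22,22) for z in(-22,22)],float)
    cyl=np.array([[x,17*np.cos(t),17*np.sin(t)] for x in(-30,0) for t in a])
    con=np.array([[x,12*np.cos(t),12*np.sin(t)] for x in(44,50) for t in a])
    return cube,cyl,con
def sil(Rm,o,P):
    m=np.zeros((1600,2560),np.uint8)
    for g in headpts():
        uv=P(g@Rm.T+o); cv2.fillConvexPoly(m,cv2.convexHull(((uv+.5)*4).astype(np.int32)),1)
    return cv2.resize(m.astype(np.float32),(640,400),interpolation=cv2.INTER_AREA)
def fit(views,x0,mk,step):
    def cost(v):
        Rm,o=mk(v);return sum(1-np.minimum(a:=sil(Rm,o,P),M).sum()/np.maximum(a,M).sum() for P,M in views)
    S=np.vstack([x0]+[np.array(x0)+np.eye(len(x0))[i]*step[i] for i in range(len(x0))])
    r=minimize(cost,x0,method='Nelder-Mead',options=dict(initial_simplex=S,maxfev=200,xatol=.1,fatol=1e-4));return r.x,r.fun
def region(n,p,xy):
    L=models.cut_out(n,p);best=None
    for d in L:
        v,u=np.nonzero(d['region'])
        if len(u) and np.hypot(u.mean()-xy[0],v.mean()-xy[1])<15: return d['region'].astype(np.float32)
E
python3 - <<'E'
from h import *
V=[]
mk=lambda v:(R.from_euler('z',v[2],degrees=True).as_matrix(),np.array([v[0],v[1],22.]))
for c in('wrist','scene','side'):
    s=monitor.state();p=viewer.snapshot(c)
    P=(lambda X,p=p,s=s:wproj(X,p,s)) if c=='wrist' else (lambda X,p=p:proj(X,p))
    M=region('head',p,P([[490,-300,22]])[0])
    if M is None: print(c,'none');continue
    V.append((P,M));print(c,fit([(P,M)],[490,-300,-105],mk,[6,6,8]))
print(fit(V,[490,-300,-105],mk,[6,6,8]))
E
```

```text
wrist (array([ 489.33581117, -298.53879954, -105.0297506 ]), np.float64(0.040466368198394775))
scene (array([ 492.35682357, -300.07347768,  -97.4740371 ]), np.float64(0.11603957414627075))
side (array([ 490.50885818, -297.70300447, -102.90263913]), np.float64(0.06484866142272949))
(array([ 489.87729776, -297.98436157, -103.92063882]), np.float64(0.28905725479125977))
```

>>> step_arm([
  {"tx": 0,"ty": 0,"tz": 0,"ax": 0,"ay": 0,"az": -0.33,"grip": 85},
  {"tx": 0,"ty": 0,"tz": 0,"ax": 0,"ay": 1,"az": 0,"grip": 85},
  {"tx": 0,"ty": 0,"tz": 0,"ax": 0,"ay": 1,"az": 0,"grip": 85},
  {"tx": 0,"ty": 0,"tz": 0,"ax": 0,"ay": 1,"az": 0,"grip": 85},
  {"tx": 0,"ty": 0,"tz": 0,"ax": 0,"ay": 1,"az": 0,"grip": 85},
])

```text
time_s: 5.35
position: [452.0, -369.9, 220.2]
orientation: [179.9, -24.1, 75.4]
contact_force: [0.4, -0.8, 0.3]
gripper_width: 84.8
grip_force: 0.0
```

>>> step_arm([
  {"tx": 0,"ty": 0,"tz": 0,"ax": 0,"ay": 1,"az": 0,"grip": 85},
  {"tx": 0,"ty": 0,"tz": 0,"ax": 0,"ay": 1,"az": 0,"grip": 85},
  {"tx": 0,"ty": 0,"tz": 0,"ax": 0,"ay": 1,"az": 0,"grip": 85},
  {"tx": 0,"ty": 0,"tz": 0,"ax": 0,"ay": 0.5,"az": 0,"grip": 85},
  {"tx": 0,"ty": 0,"tz": 0,"ax": 0,"ay": 0,"az": 0,"grip": 85},
])

```text
time_s: 5.98
position: [451.5, -369.8, 218.5]
orientation: [-179.9, -45.1, 75.2]
contact_force: [-0.1, -0.5, -0.6]
gripper_width: 85.2
grip_force: 0.0
```

>>> step_arm([
  {"tx": -0.82,"ty": 0.14,"tz": 0.63,"ax": 0,"ay": 0,"az": 0,"grip": 85},
  {"tx": -0.82,"ty": 0.14,"tz": 0.63,"ax": 0,"ay": 0,"az": 0,"grip": 85},
  {"tx": -0.82,"ty": 0.14,"tz": 0.63,"ax": 0,"ay": 0,"az": 0,"grip": 85},
  {"tx": -0.82,"ty": 0.14,"tz": 0.63,"ax": 0,"ay": 0,"az": 0,"grip": 85},
  {"tx": 0,"ty": 0,"tz": 0,"ax": 0,"ay": 0,"az": 0,"grip": 85},
])

```text
time_s: 6.6
position: [463.6, -387.7, 95.1]
orientation: [-179.8, -45.1, 75.2]
contact_force: [0.4, 0.3, 0.0]
gripper_width: 84.9
grip_force: 0.0
```

```bash
cat >> h.py <<'E'
def delta(t,s=None):
    s=s or monitor.state();Q=R.from_euler('xyz',s['orientation'],degrees=True).as_matrix()
    return (Q.T@(np.array(t)-s['position'])/30).round(3),Q.round(3)
E
python3 - <<'E'
from h import *
s=monitor.state();print(s['time_s'],s['position'],s['orientation'],s['qpos'])
print(delta([483.3,-322.4,24.8]))
p=viewer.snapshot('wrist')
for n in ('head','foot'):
    print(n,[(np.round(d['position'],1).tolist(),round(d['conf'],2)) for d in models.place_of(n,p)[:3]])
P=lambda X:wproj(X,p,s)
mk=lambda v:(R.from_euler('z',v[2],degrees=True).as_matrix(),np.array([v[0],v[1],22.]))
M=region('head',p,P([[484,-315,22]])[0])
if M is not None: print(fit([(P,M)],[490,-298,-104],mk,[6,6,8]))
E
```

```text
6.6 [ 463.60009675 -387.73149424   95.12603052] [-179.76519643  -45.10020816   75.17943522] [-59.66579767  34.10435477  91.03146779  29.95608342  90.26576138
 -54.56233574]
(array([-0.056,  0.091,  3.265]), array([[ 0.181,  0.967,  0.177],
       [ 0.682, -0.253,  0.686],
       [ 0.708, -0.003, -0.706]]))
head [([550.6, -172.9, 21.4], 0.89)]
foot [([576.2, -154.7, 20.5], 0.91), ([497.3, -270.9, 19.2], 0.66)]
(array([ 489.95735867, -297.01483137, -104.69972204]), np.float64(0.07986235618591309))
```

>>> step_arm([
  {"tx": -0.05,"ty": 0.09,"tz": 0.9,"ax": 0,"ay": 0,"az": 0,"grip": 85},
  {"tx": 0,"ty": 0,"tz": 0.9,"ax": 0,"ay": 0,"az": 0,"grip": 85},
  {"tx": 0,"ty": 0,"tz": 0.8,"ax": 0,"ay": 0,"az": 0,"grip": 85},
  {"tx": 0,"ty": 0,"tz": 0.66,"ax": 0,"ay": 0,"az": 0,"grip": 85},
  {"tx": 0,"ty": 0,"tz": 0,"ax": 0,"ay": 0,"az": 0,"grip": 85},
])

```text
time_s: 7.42
position: [483.5, -322.5, 25.6]
orientation: [-179.8, -45.1, 75.2]
contact_force: [-1.0, 0.5, -0.1]
gripper_width: 85.0
grip_force: 0.0
```

>>> step_arm([
  {"tx": 0,"ty": 0,"tz": 0,"ax": 0,"ay": 0,"az": 0,"grip": 60},
  {"tx": 0,"ty": 0,"tz": 0,"ax": 0,"ay": 0,"az": 0,"grip": 45},
  {"tx": 0,"ty": 0,"tz": 0,"ax": 0,"ay": 0,"az": 0,"grip": 30},
  {"tx": 0,"ty": 0,"tz": 0,"ax": 0,"ay": 0,"az": 0,"grip": 30},
  {"tx": 0,"ty": 0,"tz": 0,"ax": 0,"ay": 0,"az": 0,"grip": 30},
], newtons=50)

```text
time_s: 8.05
position: [484.3, -325.5, 27.4]
orientation: [179.9, -44.9, 75.3]
contact_force: [-2.1, -3.6, 4.7]
gripper_width: 41.8
grip_force: 50.7
```

>>> step_arm([
  {"tx": 0,"ty": 0,"tz": 0,"ax": 0,"ay": 0,"az": 0,"grip": 30},
  {"tx": 0,"ty": 0,"tz": 0,"ax": 0,"ay": 0,"az": 0,"grip": 30},
  {"tx": 0,"ty": 0,"tz": 0,"ax": 0,"ay": 0,"az": 0,"grip": 30},
  {"tx": 0,"ty": 0,"tz": 0,"ax": 0,"ay": 0,"az": 0,"grip": 30},
  {"tx": 0,"ty": 0,"tz": 0,"ax": 0,"ay": 0,"az": 0,"grip": 30},
], newtons=50)

```text
time_s: 8.68
position: [484.2, -325.5, 27.3]
orientation: [179.9, -44.9, 75.3]
contact_force: [-1.7, -4.4, 4.9]
gripper_width: 42.0
grip_force: 50.7
```

>>> step_arm([
  {"tx": 0.35,"ty": 0,"tz": -0.35,"ax": 0,"ay": 0,"az": 0,"grip": 30},
  {"tx": 0.7,"ty": 0,"tz": -0.7,"ax": 0,"ay": 0,"az": 0,"grip": 30},
  {"tx": 0.7,"ty": 0,"tz": -0.7,"ax": 0,"ay": 0,"az": 0,"grip": 30},
  {"tx": 0.7,"ty": 0,"tz": -0.7,"ax": 0,"ay": 0,"az": 0,"grip": 30},
  {"tx": 0,"ty": 0,"tz": 0,"ax": 0,"ay": 0,"az": 0,"grip": 30},
])

```text
time_s: 9.3
position: [485.0, -325.4, 132.6]
orientation: [179.7, -44.8, 75.5]
contact_force: [0.4, 0.6, -2.2]
gripper_width: 42.0
grip_force: 50.9
```

>>> step_arm([
  {"tx": 0,"ty": 0,"tz": 0,"ax": 0,"ay": -1,"az": 0,"grip": 30},
  {"tx": 0,"ty": 0,"tz": 0,"ax": 0,"ay": -1,"az": 0,"grip": 30},
  {"tx": 0,"ty": 0,"tz": 0,"ax": 0,"ay": -1,"az": 0,"grip": 30},
  {"tx": 0,"ty": 0,"tz": 0,"ax": 0,"ay": -1,"az": 0,"grip": 30},
  {"tx": 0,"ty": 0,"tz": 0,"ax": 0,"ay": -1,"az": 0,"grip": 30},
])

```text
time_s: 9.93
position: [483.0, -323.4, 128.5]
orientation: [-179.9, -14.9, 75.2]
contact_force: [0.4, 0.4, -2.6]
gripper_width: 42.2
grip_force: 50.9
```

>>> step_arm([
  {"tx": 0,"ty": 0,"tz": 0,"ax": 0,"ay": -1,"az": 0,"grip": 30},
  {"tx": 0,"ty": 0,"tz": 0,"ax": 0,"ay": -1,"az": 0,"grip": 30},
  {"tx": 0,"ty": 0,"tz": 0,"ax": 0,"ay": -1,"az": 0,"grip": 30},
  {"tx": 0,"ty": 0,"tz": 0,"ax": 0,"ay": -1,"az": 0,"grip": 30},
  {"tx": 0,"ty": 0,"tz": 0,"ax": 0,"ay": -1,"az": 0,"grip": 30},
])

```text
time_s: 10.55
position: [482.7, -323.2, 128.4]
orientation: [-179.8, 15.1, 75.3]
contact_force: [-0.7, 0.1, -2.7]
gripper_width: 42.4
grip_force: 50.9
```

>>> step_arm([
  {"tx": 0,"ty": 0,"tz": 0,"ax": 0,"ay": -1,"az": 0,"grip": 30},
  {"tx": 0,"ty": 0,"tz": 0,"ax": 0,"ay": -1,"az": 0,"grip": 30},
  {"tx": 0,"ty": 0,"tz": 0,"ax": 0,"ay": -1,"az": 0,"grip": 30},
  {"tx": 0,"ty": 0,"tz": 0,"ax": 0,"ay": -1,"az": 0,"grip": 30},
  {"tx": 0,"ty": 0,"tz": 0,"ax": 0,"ay": -1,"az": 0,"grip": 30},
])

```text
time_s: 11.18
position: [482.8, -323.3, 128.4]
orientation: [-179.8, 45.1, 75.5]
contact_force: [-0.0, 0.3, -2.7]
gripper_width: 41.7
grip_force: 51.0
```

```bash
python3 - <<'E'
from h import *
s=monitor.state();print(s['time_s'],s['position'],s['orientation'],s['qpos'],s['gripper_width'])
p=viewer.snapshot('side');u,v=proj(s['position'],p)[0].astype(int);c=p['img'][max(v-60,0):v+60,u-80:u+80]
p2=viewer.snapshot('scene');u,v=proj(s['position'],p2)[0].astype(int);c2=p2['img'][max(v-60,0):v+60,u-80:u+80]
cv2.imwrite('pics/s3.png',cv2.cvtColor(cv2.resize(np.hstack([c,c2]),None,fx=2.5,fy=2.5),cv2.COLOR_RGB2BGR))
Q=R.from_euler('xyz',s['orientation'],degrees=True).as_matrix()
# head in tool frame, gravity-plane: params centre shift & angle about tool y
V=[]
for q in(p,p2):
    P=lambda X,q=q:proj(X,q);M=region('head',q,P(s['position'])[0]);print(M is not None)
    if M is not None:V.append((P,M))
def mk(v):
    Rm=R.from_rotvec(np.radians(v[2])*Q[:,1]).as_matrix()@np.array([[0,-s_,0] for s_ in(0,0,0)]) if 0 else None
    a=np.array([0,0,1.]);a=R.from_rotvec(np.radians(v[2])*Q[:,1]).apply(a)
    y=Q[:,1];z=np.cross(a,y);Rm=np.c_[a,y,z];Rm[:,2]=np.cross(Rm[:,0],Rm[:,1])
    return Rm,s['position']+Q[:,0]*v[0]+Q[:,2]*v[1]-22*a
if V: print(fit(V,[0,0,0],mk,[5,5,6]))
E
```

```text
11.175 [ 482.79088797 -323.26755914  128.42529235] [-179.77859032   45.11208644   75.45144982] [-10.59822129  13.76896613 116.50675386 -50.98400325  65.41498689
  32.9881667 ] 41.738075420839834
True
True
(array([2.22639944, 8.78382401, 7.97389593]), np.float64(0.4029194116592407))
```

View pics/s3.png

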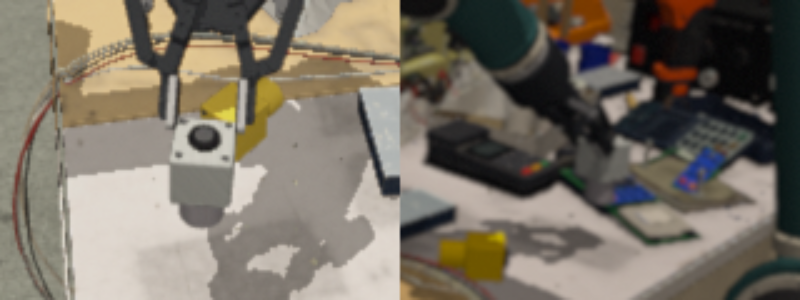

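The left half of s3 shows the head held upright, connector on top at (205,135) and shank below at (200,215). The right half shows the same thing with the shadow clear beneath it. I'm lowering it now.

>>> step_arm([
  {"tx": 0.7,"ty": 0,"tz": 0.7,"ax": 0,"ay": 0,"az": 0,"grip": 30},
  {"tx": 0.6,"ty": 0,"tz": 0.6,"ax": 0,"ay": 0,"az": 0,"grip": 30},
  {"tx": 0.15,"ty": 0,"tz": 0.15,"ax": 0,"ay": 0,"az": 0,"grip": 30},
  {"tx": 0,"ty": 0,"tz": 0,"ax": 0,"ay": 0,"az": 0,"grip": 30},
  {"tx": 0,"ty": 0,"tz": 0,"ax": 0,"ay": 0,"az": 0,"grip": 30},
])

```text
time_s: 12.0
position: [484.9, -324.8, 70.2]
orientation: [179.8, 45.0, 75.1]
contact_force: [0.6, 0.1, -2.9]
gripper_width: 41.8
grip_force: 51.1
```

```bash
python3 - <<'E'
from h import *
s=monitor.state();print(s['position'],s['orientation'],s['contact_force'])
p=viewer.snapshot('side');u,v=proj(s['position'],p)[0].astype(int);c=p['img'][v-45:v+45,u-45:u+45]
cv2.imwrite('pics/s4.png',cv2.cvtColor(cv2.resize(c,(600,600),interpolation=3),cv2.COLOR_RGB2BGR))
o=s['position'].copy();o[2]=5
print(u,v,proj([[482,-328,0],[482,-328,74]],p))
E
```

```text
[ 484.85286176 -324.8004359    70.23938466] [179.81334089  44.98942025  75.10737888] [ 0.56239848  0.11526942 -2.88263739]
306 308 [[304.69780257 334.84632964]
 [304.84906773 308.47331835]]
```

View pics/s4.png

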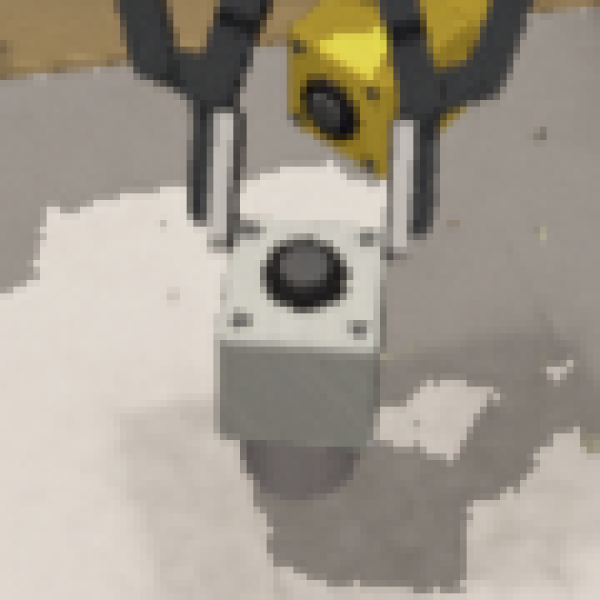

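```bash
python3 - <<'E'
from h import *
s=monitor.state();Q=R.from_euler('xyz',s['orientation'],degrees=True).as_matrix();y=Q[:,1]
p=viewer.snapshot('side')
for t in (-10,0,5,10,15):
    a=R.from_rotvec(np.radians(t)*y).apply([0,0,1.]);z=np.cross(a,y)
    c=s['position']+8*Q[:,2]
    # top back, top front, bottom front edge mids (front = toward camera)
    if proj(c+22*a+22*z,p)[0][1]<proj(c+22*a-22*z,p)[0][1]: z=-z
    e=proj([c+22*a-22*z,c+22*a+22*z,c-22*a+22*z,c-52*a+17*z],p)[:,1]
    print(t,np.diff(e).round(1),((e-(308-45))*6.667).round())
E
```

```text
-10 [15.2 19.7 10.9] [218. 319. 450. 523.]
0 [18.5 16.4  8.4] [216. 340. 450. 505.]
5 [20.  14.6  7. ] [217. 351. 448. 495.]
10 [21.4 12.7  5.6] [219. 361. 446. 483.]
15 [22.5 10.7  4.2] [221. 371. 442. 470.]
```

Proportions match a tilt of about 0–5°, so the head is effectively upright. Lowering to contact.

>>> step_arm([
  {"tx": 0.12,"ty": 0,"tz": 0.12,"ax": 0,"ay": 0,"az": 0,"grip": 30},
  {"tx": 0.08,"ty": 0,"tz": 0.08,"ax": 0,"ay": 0,"az": 0,"grip": 30},
  {"tx": 0.04,"ty": 0,"tz": 0.04,"ax": 0,"ay": 0,"az": 0,"grip": 30},
  {"tx": 0,"ty": 0,"tz": 0,"ax": 0,"ay": 0,"az": 0,"grip": 30},
  {"tx": 0,"ty": 0,"tz": 0,"ax": 0,"ay": 0,"az": 0,"grip": 30},
])

```text
time_s: 12.72
position: [484.0, -324.2, 58.6]
orientation: [-180.0, 45.0, 75.3]
contact_force: [1.0, -0.2, -1.4]
gripper_width: 42.2
grip_force: 51.1
```

>>> step_arm([
  {"tx": 0.03,"ty": 0,"tz": 0.03,"ax": 0,"ay": 0,"az": 0,"grip": 30},
  {"tx": 0,"ty": 0,"tz": 0,"ax": 0,"ay": 0,"az": 0,"grip": 30},
  {"tx": 0,"ty": 0,"tz": 0,"ax": 0,"ay": 0,"az": 0,"grip": 30},
])

```text
time_s: 13.1
position: [484.1, -324.5, 58.3]
orientation: [180.0, 45.1, 75.2]
contact_force: [-2.2, 3.4, 5.8]
gripper_width: 41.9
grip_force: 52.0
```

Contact confirmed. Releasing and backing off along the tool axis.

>>> step_arm([
  {"tx": 0,"ty": 0,"tz": 0,"ax": 0,"ay": 0,"az": 0,"grip": 48},
  {"tx": 0,"ty": 0,"tz": 0,"ax": 0,"ay": 0,"az": 0,"grip": 60},
  {"tx": 0,"ty": 0,"tz": 0,"ax": 0,"ay": 0,"az": 0,"grip": 80},
  {"tx": 0,"ty": 0,"tz": 0,"ax": 0,"ay": 0,"az": 0,"grip": 80},
  {"tx": 0,"ty": 0,"tz": 0,"ax": 0,"ay": 0,"az": 0,"grip": 80},
])

```text
time_s: 13.72
position: [483.9, -324.3, 57.3]
orientation: [-180.0, 45.0, 75.3]
contact_force: [-0.8, 0.1, -1.6]
gripper_width: 80.1
grip_force: 0.0
```

>>> step_arm([
  {"tx": 0,"ty": 0,"tz": -0.6,"ax": 0,"ay": 0,"az": 0,"grip": 80},
  {"tx": 0,"ty": 0,"tz": -1,"ax": 0,"ay": 0,"az": 0,"grip": 80},
  {"tx": 0,"ty": 0,"tz": -1,"ax": 0,"ay": 0,"az": 0,"grip": 80},
  {"tx": 0,"ty": 0,"tz": -1,"ax": 0,"ay": 0,"az": 0,"grip": 80},
  {"tx": 0,"ty": 0,"tz": 0,"ax": 0,"ay": 0,"az": 0,"grip": 80},
])

```text
time_s: 14.35
position: [506.1, -249.0, 136.5]
orientation: [179.6, 44.9, 75.1]
contact_force: [-0.1, -1.0, -0.8]
gripper_width: 80.4
grip_force: 0.0
```

```bash
python3 - <<'E'
from h import *
V=[]
mk=lambda v:(np.array([[0,np.cos(a),-np.sin(a)],[0,np.sin(a),np.cos(a)],[1,0,0]]) if (a:=np.radians(v[2])) is not None else 0,np.array([v[0],v[1],30.]))
for c in('wrist','scene','side'):
    s=monitor.state();p=viewer.snapshot(c);save(p,'v5'+c)
    P=(lambda X,p=p,s=s:wproj(X,p,s)) if c=='wrist' else (lambda X,p=p:proj(X,p))
    print(c,[(np.round(d['position'],1).tolist(),round(d['conf'],2)) for d in models.place_of('head',p)[:2]])
    M=region('head',p,P([[482,-328,40]])[0])
    if M is None: print(c,'none');continue
    V.append((P,M));print(c,fit([(P,M)],[482,-328,75],mk,[6,6,8]))
    c_=P([[482,-328,40]])[0].astype(int);print(c_)
print(fit(V,[482,-328,75],mk,[6,6,8]));s=monitor.state();print(s['position'],s['orientation'],s['time_s'])
E
```

```text
wrist [([483.1, -331.3, 32.4], 0.86)]
wrist (array([ 480.57864004, -329.41177843,   73.32658939]), np.float64(0.0742221474647522))
[318 178]
scene [([481.3, -329.6, 29.8], 0.71), ([549.8, -173.6, 17.4], 0.66)]
scene (array([ 481.2516398 , -323.16909657,   80.73502967]), np.float64(0.0822596549987793))
[424 172]
side [([481.4, -328.5, 31.7], 0.79), ([552.1, -174.1, 20.7], 0.78)]
side (array([ 482.02617718, -327.87335258,   72.49428504]), np.float64(0.05907648801803589))
[304 320]
(array([ 482.04469856, -326.74960028,   73.29636645]), np.float64(0.2632831931114197))
[ 502.72388909 -250.81833248  133.10785233] [-179.89420609   45.0117426    75.29111018] 14.8
```

>>> step_arm([
  {"tx": 0,"ty": 0,"tz": 0,"ax": 0,"ay": 1,"az": 0,"grip": 80},
  {"tx": 0,"ty": 0,"tz": 0,"ax": 0,"ay": 1,"az": 0,"grip": 80},
  {"tx": 0,"ty": 0,"tz": 0,"ax": 0,"ay": 1,"az": 0,"grip": 80},
  {"tx": 0,"ty": 0,"tz": 0,"ax": 0,"ay": 1,"az": 0,"grip": 80},
  {"tx": 0,"ty": 0,"tz": 0,"ax": 0,"ay": 1,"az": 0,"grip": 80},
])

```text
time_s: 15.42
position: [503.3, -250.6, 133.9]
orientation: [180.0, 14.8, 75.3]
contact_force: [0.3, 0.0, -0.4]
gripper_width: 80.1
grip_force: 0.0
```

>>> step_arm([
  {"tx": 0,"ty": 0,"tz": 0,"ax": 0,"ay": 1,"az": 0,"grip": 80},
  {"tx": 0,"ty": 0,"tz": 0,"ax": 0,"ay": 1,"az": 0,"grip": 80},
  {"tx": 0,"ty": 0,"tz": 0,"ax": 0,"ay": 0.5,"az": 0.15,"grip": 80},
  {"tx": -0.5,"ty": 0,"tz": 0,"ax": 0,"ay": 0,"az": 0,"grip": 80},
  {"tx": 0,"ty": 0,"tz": 0,"ax": 0,"ay": 0,"az": 0,"grip": 80},
])

```text
time_s: 16.05
position: [498.8, -266.0, 133.5]
orientation: [-180.0, 0.1, 74.3]
contact_force: [-0.5, -0.0, -0.3]
gripper_width: 80.2
grip_force: 0.0
```

```bash
python3 - <<'E'
from h import *
mk=lambda v:(np.array([[0,np.cos(a),-np.sin(a)],[0,np.sin(a),np.cos(a)],[1,0,0]]) if (a:=np.radians(v[2])) is not None else 0,np.array([v[0],v[1],30.]))
s=monitor.state();p=viewer.snapshot('wrist');save(p,'v6')
P=lambda X:wproj(X,p,s)
print([(np.round(d['position'],1).tolist(),round(d['conf'],2)) for d in models.place_of('head',p)[:2]])
M=region('head',p,P([[482,-328,40]])[0])
if M is not None: print(fit([(P,M)],[482,-328,75],mk,[6,6,8]))
print(s['position'],s['orientation'],s['time_s'],delta([481.3,-328.8,60],s))
E
```

```text
[([482.5, -331.3, 30.5], 0.94), ([551.1, -171.4, 22.9], 0.83)]
(array([ 480.96977305, -328.26834593,   76.34310651]), np.float64(0.061094462871551514))
[ 498.75879155 -266.0063903   133.47524009] [-1.79987101e+02  6.27520522e-02  7.42957205e+01] 16.05 (array([-2.17 ,  0.007,  2.452]), array([[ 0.271,  0.963, -0.001],
       [ 0.963, -0.271, -0.001],
       [-0.001, -0.   , -1.   ]]))
```

>>> step_arm([
  {"tx": -0.8,"ty": 0,"tz": 0,"ax": 0,"ay": 0,"az": 0,"grip": 80},
  {"tx": -0.8,"ty": 0,"tz": 0.3,"ax": 0,"ay": 0,"az": 0,"grip": 80},
  {"tx": -0.57,"ty": 0,"tz": 0.5,"ax": 0,"ay": 0,"az": 0,"grip": 80},
  {"tx": 0,"ty": 0,"tz": 0.8,"ax": 0,"ay": 0,"az": 0,"grip": 80},
  {"tx": 0,"ty": 0,"tz": 0.85,"ax": 0,"ay": 0,"az": 0,"grip": 80},
])

```text
time_s: 16.82
position: [481.7, -327.4, 59.0]
orientation: [180.0, -0.0, 74.4]
contact_force: [0.3, -0.6, 0.8]
gripper_width: 80.1
grip_force: 0.0
```

>>> step_arm([
  {"tx": 0,"ty": 0,"tz": 0,"ax": 0,"ay": 0,"az": 0,"grip": 60},
  {"tx": 0,"ty": 0,"tz": 0,"ax": 0,"ay": 0,"az": 0,"grip": 46},
  {"tx": 0,"ty": 0,"tz": 0,"ax": 0,"ay": 0,"az": 0,"grip": 30},
  {"tx": 0,"ty": 0,"tz": 0,"ax": 0,"ay": 0,"az": 0,"grip": 30},
  {"tx": 0,"ty": 0,"tz": 0,"ax": 0,"ay": 0,"az": 0,"grip": 30},
], newtons=50)

```text
time_s: 17.45
position: [482.7, -328.4, 63.2]
orientation: [179.8, 0.1, 74.4]
contact_force: [-3.6, 1.9, 7.8]
gripper_width: 30.1
grip_force: 4.0
```

>>> step_arm([
  {"tx": 0,"ty": 0,"tz": 0,"ax": 0,"ay": 0,"az": 0,"grip": 30},
  {"tx": 0,"ty": 0,"tz": -0.5,"ax": 0,"ay": 0,"az": 0,"grip": 30},
  {"tx": 0,"ty": 0,"tz": -1,"ax": 0,"ay": 0,"az": 0,"grip": 30},
  {"tx": 0,"ty": 0,"tz": -1,"ax": 0,"ay": 0,"az": 0,"grip": 30},
  {"tx": 0,"ty": 0,"tz": 0,"ax": 0,"ay": 0,"az": 0,"grip": 30},
])

```text
time_s: 18.08
position: [484.6, -329.5, 140.1]
orientation: [179.5, 0.2, 74.4]
contact_force: [0.2, 0.2, -0.3]
gripper_width: 30.0
grip_force: 0.0
```

The grip closed to 30 mm on nothing, so I need to look.

```bash
python3 - <<'E'
from h import *
s=monitor.state()
ims=[]
for c in('wrist','scene','side'):
    p=viewer.snapshot(c);P=(lambda X:wproj(X,p,s)) if c=='wrist' else (lambda X:proj(X,p))
    for n in('head','foot'):print(c,n,[(np.round(d['position'],1).tolist(),round(d['conf'],2)) for d in models.place_of(n,p)[:3]])
    u,v=P([[482,-328,50]])[0].astype(int);print(u,v)
    if c!='scene':
        k=75 if c=='wrist' else 50
        u=np.clip(u,k,640-k);v=np.clip(v,k,400-k);ims.append(cv2.resize(p['img'][v-k:v+k,u-k:u+k],(400,400),interpolation=3))
cv2.imwrite('pics/v7.png',cv2.cvtColor(np.hstack(ims),cv2.COLOR_RGB2BGR))
E
```

```text
wrist head [([481.9, -328.3, 31.0], 0.87), ([549.6, -171.5, 25.9], 0.76)]
wrist foot []
318 198
scene head [([484.8, -330.4, 29.1], 0.91), ([549.4, -175.2, 19.7], 0.87)]
scene foot [([572.6, -156.0, 25.6], 0.8), ([479.8, -330.4, 2.4], 0.75)]
424 169
side head [([552.3, -174.1, 24.5], 0.95), ([483.8, -327.2, 29.5], 0.67), ([683.6, -223.0, -3.2], 0.21)]
side foot [([480.4, -326.0, 3.4], 0.83), ([572.5, -159.1, 19.5], 0.65)]
304 317
```

View pics/v7.png

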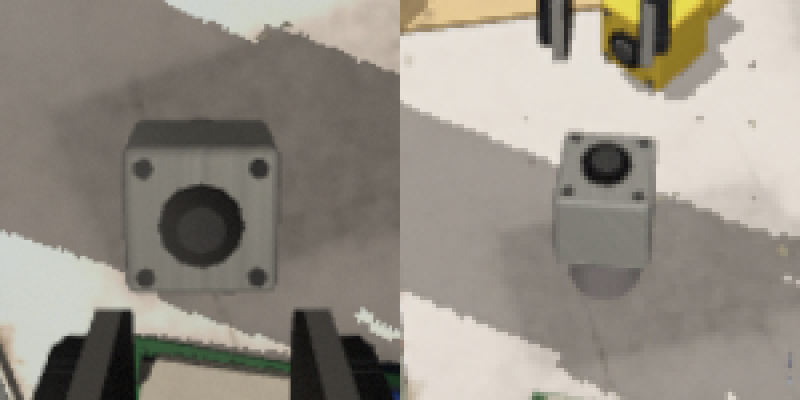

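The left view shows the head still standing with its connector at (200,225). The right view shows the same with the shank on the bench at (605,280). The fingertips looked further back than the stated geometry, so I'll check them against the wrist picture.

```bash
python3 - <<'E'
from h import *
s=monitor.state();p=viewer.snapshot('wrist');save(p,'v8');print(s['position'],s['gripper_width'])
for z in(-30,-20,-10,0,10,17):
    pts=np.array([[x,sg*15,z] for sg in(-1,1) for x in (-11,11)],float)
    Q=R.from_euler('xyz',s['orientation'],degrees=True).as_matrix()
    print(z,wproj(pts@Q.T+s['position'],p,s).round().tolist())
q=viewer.snapshot('side')
for z in(-30,-20,0,17):
    print(z,proj(np.array([[0,sg*15,z] for sg in(-1,1)])@Q.T+s['position'],q).round().tolist())
u,v=proj(s['position'],q)[0].astype(int);k=40
a=cv2.resize(q['img'][v-k:v+k,u-k:u+k],(400,400),interpolation=3)
b=cv2.resize(p['img'][180:340,240:400],(400,400),interpolation=3);print(u,v)
cv2.imwrite('pics/v8.png',cv2.cvtColor(np.hstack([a,b]),cv2.COLOR_RGB2BGR))
E
```

```text
[ 481.31148172 -327.18641161  134.26904602] 29.592262711638917
-30 [[292.0, 293.0], [290.0, 253.0], [355.0, 293.0], [358.0, 253.0]]
-20 [[294.0, 282.0], [292.0, 243.0], [354.0, 282.0], [355.0, 243.0]]
-10 [[296.0, 273.0], [294.0, 235.0], [352.0, 273.0], [353.0, 235.0]]
0 [[297.0, 264.0], [296.0, 228.0], [350.0, 264.0], [352.0, 228.0]]
10 [[298.0, 256.0], [297.0, 221.0], [349.0, 256.0], [350.0, 221.0]]
17 [[299.0, 251.0], [298.0, 217.0], [348.0, 251.0], [349.0, 217.0]]
-30 [[296.0, 271.0], [313.0, 272.0]]
-20 [[296.0, 276.0], [313.0, 277.0]]
0 [[296.0, 284.0], [313.0, 285.0]]
17 [[296.0, 291.0], [313.0, 292.0]]
304 284
```

View pics/v8.png

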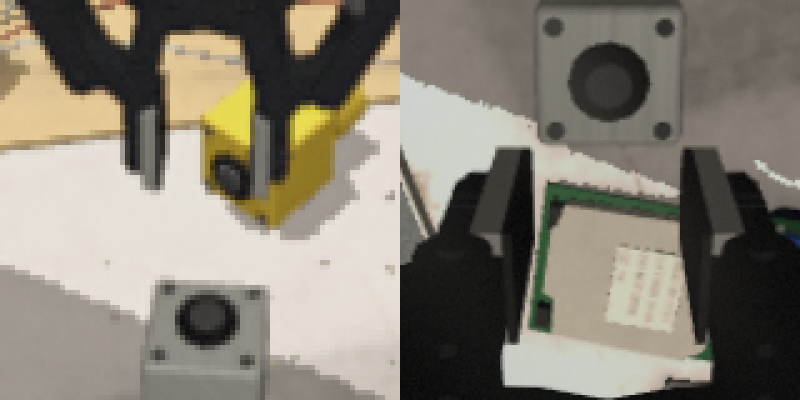

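Picture v8 puts the fingertips in the side view at (150,190) and (260,200), about 5–15 mm behind the reported TCP rather than ahead of it. The grasp was simply too shallow, so I'll go about 25 mm deeper.

>>> step_arm([
  {"tx": 0,"ty": 0,"tz": 0,"ax": 0,"ay": 0,"az": 0,"grip": 80},
  {"tx": -0.04,"ty": 0,"tz": 0,"ax": 0,"ay": 0,"az": 0,"grip": 80},
  {"tx": 0,"ty": 0,"tz": 0,"ax": 0,"ay": 0,"az": 0,"grip": 80},
  {"tx": 0,"ty": 0,"tz": 0.8,"ax": 0,"ay": 0,"az": 0,"grip": 80},
  {"tx": 0,"ty": 0,"tz": 0.8,"ax": 0,"ay": 0,"az": 0,"grip": 80},
])

```text
time_s: 19.25
position: [482.0, -329.1, 87.4]
orientation: [179.9, 0.0, 74.4]
contact_force: [0.2, 1.0, -0.1]
gripper_width: 80.0
grip_force: 0.0
```

>>> step_arm([
  {"tx": 0,"ty": 0,"tz": 0.6,"ax": 0,"ay": 0,"az": 0,"grip": 80},
  {"tx": 0,"ty": 0,"tz": 0.5,"ax": 0,"ay": 0,"az": 0,"grip": 80},
  {"tx": 0,"ty": 0,"tz": 0.3,"ax": 0,"ay": 0,"az": 0,"grip": 80},
  {"tx": 0,"ty": 0,"tz": 0.2,"ax": 0,"ay": 0,"az": 0,"grip": 80},
  {"tx": 0,"ty": 0,"tz": 0,"ax": 0,"ay": 0,"az": 0,"grip": 80},
])

```text
time_s: 19.88
position: [481.5, -328.7, 39.1]
orientation: [180.0, -0.0, 74.4]
contact_force: [-0.5, -0.3, 0.0]
gripper_width: 79.7
grip_force: 0.0
```

>>> step_arm([
  {"tx": 0,"ty": 0,"tz": 0,"ax": 0,"ay": 0,"az": 0,"grip": 60},
  {"tx": 0,"ty": 0,"tz": 0,"ax": 0,"ay": 0,"az": 0,"grip": 50},
  {"tx": 0,"ty": 0,"tz": 0,"ax": 0,"ay": 0,"az": 0,"grip": 38},
  {"tx": 0,"ty": 0,"tz": 0,"ax": 0,"ay": 0,"az": 0,"grip": 38},
  {"tx": 0,"ty": 0,"tz": 0,"ax": 0,"ay": 0,"az": 0,"grip": 38},
], newtons=50)

```text
time_s: 20.5
position: [482.0, -329.1, 40.1]
orientation: [179.9, 0.0, 74.4]
contact_force: [-1.0, 0.6, 5.0]
gripper_width: 43.0
grip_force: 52.1
```

>>> step_arm([
  {"tx": 0,"ty": 0,"tz": -0.5,"ax": 0,"ay": 0,"az": 0,"grip": 38},
  {"tx": 0,"ty": 0,"tz": -1,"ax": 0,"ay": 0,"az": 0,"grip": 38},
  {"tx": 0,"ty": 0,"tz": -1,"ax": 0,"ay": 0,"az": 0,"grip": 38},
  {"tx": 0,"ty": 0,"tz": -0.5,"ax": 0,"ay": 0,"az": 0,"grip": 38},
  {"tx": 0,"ty": 0,"tz": 0,"ax": 0,"ay": 0,"az": 0,"grip": 38},
])

```text
time_s: 21.12
position: [482.2, -329.2, 130.5]
orientation: [179.8, 0.1, 74.4]
contact_force: [-0.4, 0.5, -2.7]
gripper_width: 42.9
grip_force: 51.5
```

>>> step_arm([
  {"tx": 0.5,"ty": -0.12,"tz": 0,"ax": 0,"ay": 0,"az": 0,"grip": 38},
  {"tx": 0.94,"ty": -0.23,"tz": 0,"ax": 0,"ay": 0,"az": 0,"grip": 38},
  {"tx": 0.94,"ty": -0.23,"tz": 0,"ax": 0,"ay": 0,"az": 0,"grip": 38},
  {"tx": 0.94,"ty": -0.23,"tz": 0,"ax": 0,"ay": 0,"az": 0,"grip": 38},
  {"tx": 0.94,"ty": -0.23,"tz": 0,"ax": 0,"ay": 0,"az": 0,"grip": 38},
])

```text
time_s: 21.75
position: [484.3, -194.7, 127.2]
orientation: [-179.8, -0.1, 74.4]
contact_force: [-0.4, 0.3, -1.9]
gripper_width: 42.8
grip_force: 51.4
```

>>> step_arm([
  {"tx": 0.94,"ty": -0.23,"tz": 0,"ax": 0,"ay": 0,"az": 0,"grip": 38},
  {"tx": 0.94,"ty": -0.23,"tz": 0,"ax": 0,"ay": 0,"az": 0,"grip": 38},
  {"tx": 0.94,"ty": -0.23,"tz": 0,"ax": 0,"ay": 0,"az": 0,"grip": 38},
  {"tx": 0.94,"ty": -0.23,"tz": 0,"ax": 0,"ay": 0,"az": 0,"grip": 38},
  {"tx": 0.94,"ty": -0.23,"tz": 0,"ax": 0,"ay": 0,"az": 0,"grip": 38},
])

```text
time_s: 22.38
position: [488.7, -50.1, 127.4]
orientation: [-179.8, 0.0, 74.4]
contact_force: [0.8, -0.6, -2.0]
gripper_width: 43.2
grip_force: 51.4
```

>>> step_arm([
  {"tx": 0.94,"ty": -0.23,"tz": 0,"ax": 0,"ay": 0,"az": 0,"grip": 38},
  {"tx": 0.94,"ty": -0.23,"tz": 0,"ax": 0,"ay": 0,"az": 0,"grip": 38},
  {"tx": 0.94,"ty": -0.23,"tz": 0,"ax": 0,"ay": 0,"az": 0,"grip": 38},
  {"tx": 0.94,"ty": -0.23,"tz": 0,"ax": 0,"ay": 0,"az": 0,"grip": 38},
  {"tx": 0.5,"ty": -0.12,"tz": 0,"ax": 0,"ay": 0,"az": 0,"grip": 38},
])

```text
time_s: 23.0
position: [493.2, 81.0, 127.6]
orientation: [-179.8, 0.1, 74.5]
contact_force: [0.2, -0.5, -2.9]
gripper_width: 42.8
grip_force: 51.4
```

```bash
python3 - <<'E'
from h import *
for i in range(2):
  for c in('wrist','scene','side'):
    s=monitor.state();p=viewer.snapshot(c);save(p,'v9'+c)
    for n in('seat','mark','post','head','foot'):print(c,n,[(np.round(d['position'],1).tolist(),round(d['conf'],2)) for d in models.place_of(n,p)[:2]])
print(s['position'],s['orientation'],s['gripper_width'],s['time_s'],s['contact_force'])
E
```

```text
wrist seat []
wrist mark []
wrist post [([541.8, 202.3, 51.7], 0.69)]
wrist head [([495.9, 81.6, 116.9], 0.6), ([550.1, -174.2, 21.3], 0.55)]
wrist foot [([574.2, -156.2, 22.3], 0.7)]
scene seat [([499.5, 249.5, 47.5], 0.66), ([490.1, 79.3, 88.3], 0.63)]
scene mark [([560.8, 294.9, 13.2], 0.74), ([539.2, 207.1, 52.7], 0.57)]
scene post [([539.2, 206.4, 50.3], 0.79)]
scene head [([550.5, -171.5, 18.0], 0.71), ([493.4, 78.3, 119.1], 0.68)]
scene foot [([571.2, -155.9, 24.1], 0.59), ([490.9, 79.0, 92.5], 0.58)]
side seat [([500.7, 250.3, 42.8], 0.56)]
side mark [([566.6, 296.5, 20.7], 0.84)]
side post [([539.8, 200.3, 50.1], 0.54)]
side head [([553.2, -175.8, 23.8], 0.92), ([496.3, 79.7, 119.4], 0.86)]
side foot [([492.9, 81.0, 93.1], 0.92), ([574.2, -157.7, 22.9], 0.78)]
wrist seat []
wrist mark []
wrist post [([541.8, 202.6, 49.7], 0.7)]
wrist head [([495.3, 80.5, 119.6], 0.93), ([549.3, -170.5, 23.4], 0.9)]
wrist foot [([575.6, -155.7, 19.9], 0.9)]
scene seat [([502.2, 252.0, 47.1], 0.88)]
scene mark [([563.1, 292.6, 12.3], 0.64)]
scene post [([541.0, 205.1, 49.7], 0.8)]
scene head [([553.0, -174.2, 16.2], 0.84), ([495.8, 79.7, 119.3], 0.64)]
scene foot [([574.2, -155.1, 24.7], 0.71), ([494.9, 80.6, 87.7], 0.59)]
side seat [([502.4, 248.0, 44.3], 0.56)]
side mark [([566.7, 299.9, 14.9], 0.86)]
side post [([544.7, 201.3, 49.0], 0.49)]
side head [([493.3, 79.2, 119.6], 0.8), ([549.8, -174.7, 22.6], 0.63)]
side foot [([574.6, -155.8, 19.7], 0.9), ([497.1, 82.6, 94.2], 0.59)]
[495.07620722  79.31556764 129.2121099 ] [1.79976096e+02 3.61557878e-04 7.43617492e+01] 43.203395576807246 24.5 [ 0.30932623 -0.90653291 -2.04944185]
```

```bash
cat > m.py <<'E'
from h import *
a=np.linspace(0,2*np.pi,48,endpoint=False)
def cyl(r,z0,z1):return np.array([[r*np.cos(t),r*np.sin(t),z] for z in(z0,z1) for t in a])
G=[cyl(90,0,10),cyl(34.5,13,29),cyl(31,10,44)]
def msil(o,P):
    m=np.zeros((1600,2560),np.uint8)
    for g in G: cv2.fillConvexPoly(m,cv2.convexHull(((P(g+o)+.5)*4).astype(np.int32)),1)
    return cv2.resize(m.astype(np.float32),(640,400),interpolation=cv2.INTER_AREA)
def mfit(P,M,x0=(501.5,250.5)):
    def cost(v):
        q=msil(np.array([v[0],v[1],0]),P);return 1-np.minimum(q,M).sum()/np.maximum(q,M).sum()
    r=minimize(cost,x0,method='Nelder-Mead',options=dict(initial_simplex=np.array([x0,np.add(x0,(5,0)),np.add(x0,(0,5))]),maxfev=120,xatol=.05,fatol=1e-5));return r.x,r.fun
E
python3 - <<'E'
from m import *
for c in('scene','side'):
    s=monitor.state();p=viewer.snapshot(c);P=lambda X:proj(X,p)
    M=region('mount',p,P([[501,250,15]])[0])
    if M is not None: print(c,'mount',mfit(P,M))
    # head fit
    t=s['position'];yaw=s['orientation'][2]
    mk=lambda v:(np.array([[0,np.cos(b),-np.sin(b)],[0,np.sin(b),np.cos(b)],[1,0,0]]) if (b:=np.radians(yaw)) is not None else 0,np.array([v[0],v[1],v[2]]))
    M=region('head',p,P([t-[0,0,10]])[0])
    if M is not None: print(c,'head',t,fit([(P,M)],[t[0],t[1],t[2]-10],mk,[4,4,4]))
E
```

```text
scene mount (array([503.02023315, 250.97454834]), np.float64(0.05710476636886597))
scene head [495.06762312  79.31433674 129.22786735] (array([497.23186162,  80.58045038, 118.39886414]), np.float64(0.3144710659980774))
side mount (array([501.6279068 , 255.00860977]), np.float64(0.3254116177558899))
side head [495.07147342  79.31663341 129.24026375] (array([498.32213506,  99.89116957, 108.53730584]), np.float64(0.08092623949050903))
```

>>> step_arm([
  {"tx": 0.6,"ty": -0.14,"tz": 0,"ax": 0,"ay": 0,"az": 0,"grip": 38},
  {"tx": 0.98,"ty": -0.23,"tz": 0,"ax": 0,"ay": 0,"az": 0,"grip": 38},
  {"tx": 0.98,"ty": -0.23,"tz": 0,"ax": 0,"ay": 0,"az": 0,"grip": 38},
  {"tx": 0.98,"ty": -0.23,"tz": 0,"ax": 0,"ay": 0,"az": 0,"grip": 38},
  {"tx": 0.98,"ty": -0.23,"tz": 0,"ax": 0,"ay": 0,"az": 0,"grip": 38},
])

```text
time_s: 25.72
position: [500.8, 220.5, 129.2]
orientation: [180.0, -0.0, 74.4]
contact_force: [-0.1, -0.1, -2.1]
gripper_width: 42.6
grip_force: 51.4
```

>>> step_arm([
  {"tx": 0.7,"ty": -0.17,"tz": 0,"ax": 0,"ay": 0,"az": 0,"grip": 38},
  {"tx": 0.33,"ty": -0.08,"tz": 0.4,"ax": 0,"ay": 0,"az": 0,"grip": 38},
  {"tx": 0,"ty": 0,"tz": 0.5,"ax": 0,"ay": 0,"az": 0,"grip": 38},
  {"tx": 0,"ty": 0,"tz": 0.3,"ax": 0,"ay": 0,"az": 0,"grip": 38},
  {"tx": 0,"ty": 0,"tz": 0,"ax": 0,"ay": 0,"az": 0,"grip": 38},
])

```text
time_s: 26.35
position: [500.8, 248.8, 91.3]
orientation: [-179.9, 0.1, 74.3]
contact_force: [-0.5, 0.3, -2.1]
gripper_width: 43.1
grip_force: 51.4
```

```bash
python3 - <<'E'
from m import *
s=monitor.state();print(s['position'],s['orientation'],s['contact_force'],delta([502.2,250.3,s['position'][2]],s)[0])
ims=[]
for c in('scene','side'):
    p=viewer.snapshot(c);P=lambda X:proj(X,p);save(p,'v10'+c)
    u,v=P([[502,251,60]])[0].astype(int);k=45
    img=cv2.resize(p['img'][v-k:v+k,u-k:u+k],(400,400),interpolation=3)
    def draw(pts,col):
        q=((P(pts)-[u-k-.0,v-k-.0]+.5)*400/(2*k)).astype(np.int32);cv2.polylines(img,[q],True,col,1)
    f=s['position']+[0,.5,0]
    for r,z,col in((31,44,(255,0,0)),(90,10,(255,0,0))):draw(np.c_[502.2+r*np.cos(a),250.8+r*np.sin(a),0*a+z],col)
    for z in(f[2]-40,f[2]-10):draw(np.c_[f[0]+17*np.cos(a),f[1]+17*np.sin(a),0*a+z],(0,255,0))
    ims.append(img)
cv2.imwrite('pics/v10.png',cv2.cvtColor(np.hstack(ims),cv2.COLOR_RGB2BGR))
E
```

```text
[500.82995954 248.81318365  91.32641473] [-1.79867202e+02  1.42936030e-01  7.43039848e+01] [-0.46063827  0.31640545 -2.13383514] [ 0.06   0.031 -0.   ]
```

View pics/v10.png

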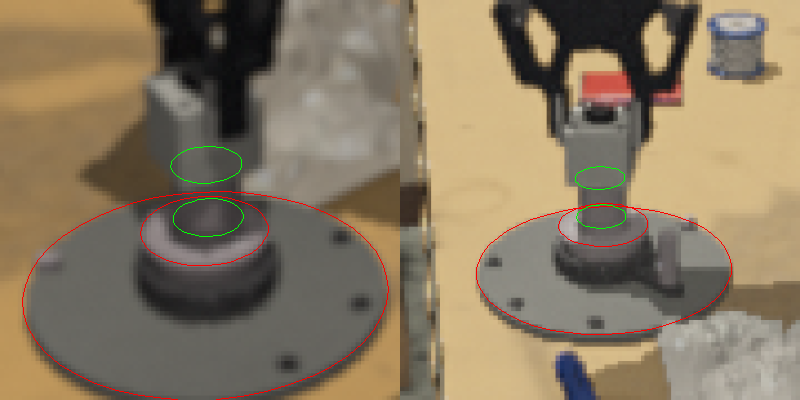

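Picture v10 has the shank over the bore. The red mount model coincides with the base and rim in both views, and the shank sits at (208,200) in scene and (602,210) in side. I'll nudge it slightly and descend by feel.

>>> step_arm([
  {"tx": 0.05,"ty": 0,"tz": 0.15,"ax": 0,"ay": 0,"az": 0,"grip": 38},
  {"tx": 0,"ty": 0,"tz": 0.12,"ax": 0,"ay": 0,"az": 0,"grip": 38},
  {"tx": 0,"ty": 0,"tz": 0.1,"ax": 0,"ay": 0,"az": 0,"grip": 38},
  {"tx": 0,"ty": 0,"tz": 0.05,"ax": 0,"ay": 0,"az": 0,"grip": 38},
  {"tx": 0,"ty": 0,"tz": 0,"ax": 0,"ay": 0,"az": 0,"grip": 38},
])

```text
time_s: 27.08
position: [502.3, 251.5, 80.3]
orientation: [-180.0, 0.0, 74.4]
contact_force: [-0.0, -1.4, -2.7]
gripper_width: 43.1
grip_force: 51.5
```

```bash
python3 - <<'E'
from h import *
s=monitor.state();print(s['position'],s['orientation'],s['contact_force'],s['moment'])
E
```

```text
[502.2624201  251.53649838  80.34393817] [-1.79999679e+02  2.78579423e-02  7.43676589e+01] [-0.01033226 -1.44645932 -2.7395234 ] [-0.1624772   0.08555674 -0.01557815]
```

>>> step_arm([
  {"tx": 0,"ty": 0,"tz": 0.12,"ax": 0,"ay": 0,"az": 0,"grip": 38},
  {"tx": 0,"ty": 0,"tz": 0.12,"ax": 0,"ay": 0,"az": 0,"grip": 38},
  {"tx": 0,"ty": 0,"tz": 0,"ax": 0,"ay": 0,"az": 0,"grip": 38},
])

```text
time_s: 27.45
position: [502.2, 251.5, 72.8]
orientation: [-180.0, 0.0, 74.4]
contact_force: [-0.4, -2.0, -3.3]
gripper_width: 43.1
grip_force: 51.5
```

>>> step_arm([
  {"tx": -0.02,"ty": 0,"tz": 0.15,"ax": 0,"ay": 0,"az": 0,"grip": 38},
  {"tx": 0,"ty": 0,"tz": 0.15,"ax": 0,"ay": 0,"az": 0,"grip": 38},
  {"tx": 0,"ty": 0,"tz": 0.15,"ax": 0,"ay": 0,"az": 0,"grip": 38},
  {"tx": 0,"ty": 0,"tz": 0.08,"ax": 0,"ay": 0,"az": 0,"grip": 38},
  {"tx": 0,"ty": 0,"tz": 0,"ax": 0,"ay": 0,"az": 0,"grip": 38},
])

```text
time_s: 28.08
position: [502.4, 251.2, 57.2]
orientation: [180.0, 0.0, 74.4]
contact_force: [0.3, -0.6, -2.0]
gripper_width: 43.1
grip_force: 51.5
```

>>> step_arm([
  {"tx": 0,"ty": 0,"tz": 0.05,"ax": 0,"ay": 0,"az": 0,"grip": 38},
  {"tx": 0,"ty": 0,"tz": 0,"ax": 0,"ay": 0,"az": 0,"grip": 38},
  {"tx": 0,"ty": 0,"tz": 0,"ax": 0,"ay": 0,"az": 0,"grip": 38},
])

```text
time_s: 28.45
position: [502.4, 251.1, 56.0]
orientation: [180.0, -0.0, 74.4]
contact_force: [-0.3, 0.2, -3.0]
gripper_width: 43.1
grip_force: 51.5
```

>>> step_arm([
  {"tx": 0,"ty": 0,"tz": 0.05,"ax": 0,"ay": 0,"az": 0,"grip": 38},
  {"tx": 0,"ty": 0,"tz": 0.03,"ax": 0,"ay": 0,"az": 0,"grip": 38},
  {"tx": 0,"ty": 0,"tz": 0,"ax": 0,"ay": 0,"az": 0,"grip": 38},
  {"tx": 0,"ty": 0,"tz": 0,"ax": 0,"ay": 0,"az": 0,"grip": 38},
])

```text
time_s: 28.95
position: [502.4, 251.1, 54.2]
orientation: [180.0, -0.0, 74.4]
contact_force: [-4.5, -2.4, 4.7]
gripper_width: 43.1
grip_force: 52.3
```

The head came home at TCP z = 54.2, as predicted. Pressing lightly, releasing and rising.

>>> step_arm([
  {"tx": 0,"ty": 0,"tz": 0.03,"ax": 0,"ay": 0,"az": 0,"grip": 38},
  {"tx": 0,"ty": 0,"tz": 0,"ax": 0,"ay": 0,"az": 0,"grip": 38},
  {"tx": 0,"ty": 0,"tz": 0,"ax": 0,"ay": 0,"az": 0,"grip": 50},
  {"tx": 0,"ty": 0,"tz": 0,"ax": 0,"ay": 0,"az": 0,"grip": 70},
  {"tx": 0,"ty": 0,"tz": 0,"ax": 0,"ay": 0,"az": 0,"grip": 70},
])

```text
time_s: 29.58
position: [502.7, 251.2, 52.6]
orientation: [180.0, -0.0, 74.4]
contact_force: [0.1, 0.9, 0.2]
gripper_width: 69.9
grip_force: 0.0
```

>>> step_arm([
  {"tx": 0,"ty": 0,"tz": -0.4,"ax": 0,"ay": 0,"az": 0,"grip": 70},
  {"tx": 0,"ty": 0,"tz": -0.8,"ax": 0,"ay": 0,"az": 0,"grip": 70},
  {"tx": 0,"ty": 0,"tz": -0.9,"ax": 0,"ay": 0,"az": 0,"grip": 70},
  {"tx": 0,"ty": 0,"tz": -0.9,"ax": 0,"ay": 0,"az": 0,"grip": 70},
  {"tx": 0,"ty": 0,"tz": 0,"ax": 0,"ay": 0,"az": -1,"grip": 50},
])

```text
time_s: 30.2
position: [504.8, 252.2, 146.9]
orientation: [179.6, -0.2, 80.5]
contact_force: [0.1, -0.1, 0.1]
gripper_width: 53.1
grip_force: 0.0
```

>>> step_arm([
  {"tx": 0,"ty": 0,"tz": 0,"ax": 0,"ay": 0,"az": -1,"grip": 50},
  {"tx": 0,"ty": 0,"tz": 0,"ax": 0,"ay": 0,"az": -1,"grip": 50},
  {"tx": 0,"ty": 0,"tz": 0,"ax": 0,"ay": 0,"az": -1,"grip": 50},
  {"tx": 0,"ty": 0,"tz": 0,"ax": 0,"ay": 0,"az": -1,"grip": 50},
  {"tx": 0,"ty": 0,"tz": 0,"ax": 0,"ay": 0,"az": -1,"grip": 50},
])

```text
time_s: 30.82
position: [502.7, 251.3, 143.6]
orientation: [179.9, 0.0, 110.6]
contact_force: [-0.9, -0.4, 0.4]
gripper_width: 50.2
grip_force: 0.0
```

>>> step_arm([
  {"tx": 0,"ty": 0,"tz": 0,"ax": 0,"ay": 0,"az": -1,"grip": 50},
  {"tx": 0,"ty": 0,"tz": 0,"ax": 0,"ay": 0,"az": -1,"grip": 50},
  {"tx": 0,"ty": 0,"tz": 0,"ax": 0,"ay": 0,"az": -1,"grip": 50},
  {"tx": 0,"ty": 0,"tz": 0,"ax": 0,"ay": 0,"az": -0.2,"grip": 50},
  {"tx": 0,"ty": 0,"tz": 0,"ax": 0,"ay": 0,"az": 0,"grip": 50},
])

```text
time_s: 31.45
position: [502.6, 251.2, 143.2]
orientation: [179.9, 0.0, 129.5]
contact_force: [-0.3, -0.2, -0.1]
gripper_width: 49.8
grip_force: 0.0
```

```bash
python3 - <<'E'
from h import *
s=monitor.state();print(s['position'],s['orientation'],s['qpos'],s['contact_force'],s['time_s'])
D={}
for i in range(2):
  for c in('scene','side'):
    p=viewer.snapshot(c)
    for n in('seat','mark','post','head','mount'):
        for d in models.place_of(n,p)[:3]:
            q=np.array(d['position'])
            if np.hypot(q[0]-502,q[1]-251)<100 and q[2]<70: print(c,n,q.round(1).tolist(),round(d['conf'],2))
print(delta([541.7,203.2,s['position'][2]])[0],monitor.state()['time_s'])
E
```

```text
[502.55200214 251.20799418 143.19535894] [1.79948655e+02 2.80962335e-02 1.29482378e+02] [ 2.40273190e+01  6.39106693e+00  1.10589156e+02 -1.50415724e-02
  6.29628026e+01 -1.54482411e+01] [-0.27498946 -0.20697038 -0.0753615 ] 31.45
scene seat [500.1, 251.8, 45.1] 0.82
scene mark [561.2, 292.7, 15.3] 0.56
scene post [501.9, 252.2, 16.0] 0.69
scene head [500.2, 251.8, 42.6] 0.93
scene mount [502.0, 254.5, -0.6] 0.8
side seat [500.9, 248.2, 46.9] 0.81
side mark [567.1, 299.3, 14.8] 0.92
side mark [500.9, 246.3, 45.7] 0.6
side post [538.9, 199.9, 49.6] 0.51
side head [500.8, 251.9, 44.9] 0.77
side mount [502.3, 248.9, -0.2] 0.71
scene seat [499.0, 252.0, 46.3] 0.68
scene mark [562.1, 294.4, 13.6] 0.73
scene head [499.8, 251.7, 44.1] 0.81
scene mount [500.3, 253.1, -3.5] 0.77
scene mount [500.7, 252.6, 45.9] 0.22
side seat [503.6, 251.1, 44.6] 0.68
side mark [563.3, 299.6, 20.0] 0.65
side mark [501.9, 252.4, 44.9] 0.64
side post [542.6, 202.0, 48.9] 0.48
side head [501.6, 253.1, 46.6] 0.49
side mount [506.8, 249.4, 0.2] 0.77
[-2.067 -0.006 -0.016] 32.65
```

>>> step_arm([
  {"tx": -1,"ty": 0,"tz": 0,"ax": 0,"ay": 0,"az": 0,"grip": 50},
  {"tx": -1,"ty": 0,"tz": 0,"ax": 0,"ay": 0,"az": 0,"grip": 50},
  {"tx": -0.07,"ty": 0,"tz": 0.6,"ax": 0,"ay": 0,"az": 0,"grip": 50},
  {"tx": 0,"ty": 0,"tz": 0.9,"ax": 0,"ay": 0,"az": 0,"grip": 50},
  {"tx": 0,"ty": 0,"tz": 0,"ax": 0,"ay": 0,"az": 0,"grip": 50},
])

```text
time_s: 33.28
position: [538.6, 202.7, 94.2]
orientation: [-179.6, -0.2, 129.6]
contact_force: [-0.5, 0.9, 0.0]
gripper_width: 49.7
grip_force: 0.0
```

>>> step_arm([
  {"tx": 0,"ty": 0,"tz": 0.5,"ax": 0,"ay": 0,"az": 0,"grip": 50},
  {"tx": 0,"ty": 0,"tz": 0.5,"ax": 0,"ay": 0,"az": 0,"grip": 50},
  {"tx": 0,"ty": 0,"tz": 0.5,"ax": 0,"ay": 0,"az": 0,"grip": 50},
  {"tx": 0,"ty": 0,"tz": 0.3,"ax": 0,"ay": 0,"az": 0,"grip": 50},
  {"tx": 0,"ty": 0,"tz": 0,"ax": 0,"ay": 0,"az": 0,"grip": 50},
])

```text
time_s: 33.9
position: [541.1, 203.0, 42.5]
orientation: [-179.9, -0.0, 129.6]
contact_force: [-0.1, 1.5, 0.9]
gripper_width: 49.9
grip_force: 0.0
```

Now closing gently on the post.

>>> step_arm([
  {"tx": 0,"ty": 0,"tz": 0.1,"ax": 0,"ay": 0,"az": 0,"grip": 40},
  {"tx": 0,"ty": 0,"tz": 0,"ax": 0,"ay": 0,"az": 0,"grip": 25},
  {"tx": 0,"ty": 0,"tz": 0,"ax": 0,"ay": 0,"az": 0,"grip": 16},
  {"tx": 0,"ty": 0,"tz": 0,"ax": 0,"ay": 0,"az": 0,"grip": 8},
  {"tx": 0,"ty": 0,"tz": 0,"ax": 0,"ay": 0,"az": 0,"grip": 8},
], newtons=25)

```text
time_s: 34.52
position: [542.0, 203.0, 41.2]
orientation: [180.0, 0.0, 129.6]
contact_force: [-1.5, -2.2, 4.0]
gripper_width: 12.1
grip_force: 24.4
```

```bash
python3 - <<'E'
from h import *
s=monitor.state();print(s['position'],s['orientation'],s['contact_force'],s['gripper_width'],s['grip_force'],s['qpos'])
E
```

```text
[541.98709514 202.96098613  41.16048511] [1.79993400e+02 3.98768064e-02 1.29566158e+02] [-1.49989165 -2.17589022  3.98089056] 12.085332759966995 24.438278957968578 [ 1.80853877e+01  1.47411036e+01  1.12847887e+02 -4.37903728e-02
  5.23902732e+01 -2.14540543e+01]
```

>>> step_arm([
  {"tx": 0.01,"ty": 0.216,"tz": 0,"ax": 0,"ay": 0,"az": -1,"grip": 8},
  {"tx": 0.01,"ty": 0.216,"tz": 0,"ax": 0,"ay": 0,"az": -1,"grip": 8},
  {"tx": 0.01,"ty": 0.216,"tz": 0,"ax": 0,"ay": 0,"az": -1,"grip": 8},
  {"tx": 0.01,"ty": 0.216,"tz": 0,"ax": 0,"ay": 0,"az": -1,"grip": 8},
  {"tx": 0.01,"ty": 0.216,"tz": 0,"ax": 0,"ay": 0,"az": -1,"grip": 8},
])

```text
time_s: 35.15
position: [560.4, 229.4, 41.1]
orientation: [-180.0, -0.0, 159.7]
contact_force: [-3.9, -1.8, 4.8]
gripper_width: 11.9
grip_force: 24.6
```

```bash
python3 - <<'E'
from h import *
s=monitor.state();d=s['position'][:2]-[502.4,251];print(s['position'],s['orientation'],s['contact_force'],s['gripper_width'],np.hypot(*d),np.degrees(np.arctan2(d[1],d[0])))
E
```

```text
[560.41903439 229.38283488  41.13939804] [-1.79981005e+02 -2.09287319e-02  1.59745560e+02] [-3.92178057 -1.80178351  4.77949781] 11.925309429832192 61.915346879933075 -20.434763101559835
```

Tracking well: −20.4°, radius 61.9. Continuing.

>>> step_arm([
  {"tx": 0.01,"ty": 0.216,"tz": 0,"ax": 0,"ay": 0,"az": -1,"grip": 8},
  {"tx": 0.01,"ty": 0.216,"tz": 0,"ax": 0,"ay": 0,"az": -1,"grip": 8},
  {"tx": 0.01,"ty": 0.216,"tz": 0,"ax": 0,"ay": 0,"az": -1,"grip": 8},
  {"tx": 0.01,"ty": 0.216,"tz": 0,"ax": 0,"ay": 0,"az": -1,"grip": 8},
  {"tx": 0.01,"ty": 0.216,"tz": 0,"ax": 0,"ay": 0,"az": -1,"grip": 8},
])

```text
time_s: 35.78
position: [563.3, 261.1, 41.1]
orientation: [-180.0, -0.1, -170.2]
contact_force: [-3.8, -2.6, 5.3]
gripper_width: 11.8
grip_force: 24.6
```

>>> step_arm([
  {"tx": 0.01,"ty": 0.216,"tz": 0,"ax": 0,"ay": 0,"az": -1,"grip": 8},
  {"tx": 0.01,"ty": 0.216,"tz": 0,"ax": 0,"ay": 0,"az": -1,"grip": 8},
  {"tx": 0.01,"ty": 0.216,"tz": 0,"ax": 0,"ay": 0,"az": -1,"grip": 8},
  {"tx": 0,"ty": 0,"tz": 0,"ax": 0,"ay": 0,"az": 0,"grip": 8},
  {"tx": 0,"ty": 0,"tz": 0,"ax": 0,"ay": 0,"az": 0,"grip": 8},
])

```text
time_s: 36.4
position: [557.1, 280.0, 41.1]
orientation: [180.0, -0.0, -152.5]
contact_force: [-4.9, -1.4, 4.7]
gripper_width: 11.8
grip_force: 24.6
```

```bash
python3 - <<'E'
from h import *
s=monitor.state();d=s['position'][:2]-[502.4,251];print(s['position'],s['orientation'],s['contact_force'],s['gripper_width'],np.hypot(*d),np.degrees(np.arctan2(d[1],d[0])),s['qpos'])
for c in('scene','side'):
    p=viewer.snapshot(c);save(p,'v12'+c)
    for n in('mark','post'):
        for q in models.place_of(n,p)[:2]:
            w=np.array(q['position'])-[502.4,251,0]; print(c,n,np.round(q['position'],1).tolist(),round(q['conf'],2),round(np.degrees(np.arctan2(w[1],w[0])),1))
# high-precision mark: bright rib vs dark base, sample angularly at r 79..87,z18 in scene0/side0
p0={'scene':viewer.snapshot('scene'),'side':viewer.snapshot('side')}
for c in p0:
    im=cv2.cvtColor(cv2.imread(f'pics/{c}0.png'),cv2.COLOR_BGR2GRAY).astype(np.float32)
    an=np.arange(22,52,1.)
    A=[]
    for r in(79,81,83,85,87):
        P=proj(np.c_[502.4+r*np.cos(np.radians(an)),251+r*np.sin(np.radians(an)),0*an+18],p0[c]).astype(np.float32)
        A.append(cv2.remap(im,P[:,0].reshape(1,-1),P[:,1].reshape(1,-1),1)[0])
    m=np.mean(A,0);print(c,m.round().astype(int).tolist())
E
```

```text
[557.08268196 279.96381583  41.11084825] [ 1.79958214e+02 -4.46297478e-02 -1.52452522e+02] [-4.86171337 -1.36422897  4.68679013] 11.786112502450141 61.87970857335998 27.90885897352006 [ 2.43704792e+01  1.90443974e+01  1.07134862e+02  4.85956431e-02
  5.38676274e+01 -9.32056531e+01]
scene mark [561.9, 292.4, 14.2] 0.77 34.8
scene post [554.7, 286.2, 46.8] 0.78 33.9
scene post [499.2, 251.3, 45.8] 0.45 174.6
side mark [565.5, 296.3, 16.9] 0.91 35.7
side post [555.3, 277.0, 49.2] 0.59 26.2
scene [113, 112, 111, 110, 110, 110, 111, 112, 115, 117, 120, 123, 125, 124, 122, 120, 114, 109, 104, 102, 100, 100, 103, 105, 107, 109, 110, 110, 110, 109]
side [173, 173, 172, 171, 167, 161, 155, 150, 146, 145, 146, 154, 163, 170, 175, 179, 181, 183, 184, 183, 183, 182, 182, 183, 184, 185, 186, 187, 187, 187]
```

>>> step_arm([
  {"tx": 0.005,"ty": 0.144,"tz": 0,"ax": 0,"ay": 0,"az": -0.67,"grip": 8},
  {"tx": 0,"ty": 0,"tz": 0,"ax": 0,"ay": 0,"az": 0,"grip": 8},
  {"tx": 0,"ty": 0,"tz": 0,"ax": 0,"ay": 0,"az": 0,"grip": 8},
  {"tx": 0,"ty": 0,"tz": 0,"ax": 0,"ay": 0,"az": 0,"grip": 30},
  {"tx": 0,"ty": 0,"tz": 0,"ax": 0,"ay": 0,"az": 0,"grip": 50},
])

```text
time_s: 37.42
position: [556.1, 283.7, 40.7]
orientation: [-180.0, 0.1, -148.4]
contact_force: [-0.4, -0.0, -0.3]
gripper_width: 47.0
grip_force: 0.0
```

>>> step_arm([
  {"tx": 0,"ty": 0,"tz": -0.5,"ax": 0,"ay": 0,"az": 0,"grip": 50},
  {"tx": 0,"ty": 0,"tz": -0.9,"ax": 0,"ay": 0,"az": 0,"grip": 80},
  {"tx": 0,"ty": 0,"tz": -0.9,"ax": 0,"ay": 0,"az": 0,"grip": 80},
  {"tx": 0.5,"ty": 0,"tz": -0.7,"ax": 0,"ay": 0,"az": 0,"grip": 80},
  {"tx": 0,"ty": 0,"tz": 0,"ax": 0,"ay": 0,"az": 0,"grip": 80},
])

```text
time_s: 38.05
position: [544.5, 276.2, 134.1]
orientation: [-179.9, 0.3, -148.4]
contact_force: [-0.1, 0.6, -0.4]
gripper_width: 80.4
grip_force: 0.0
```

```bash
cat >> h.py <<'E'
def rect(p,s,z,c=(502.4,251.),n=400,r=100.):
    # top view at height z: world x right, y up, scale n/(2r)
    g=(np.arange(n)+.5)/n*2*r-r;X,Y=np.meshgrid(c[0]+g,c[1]-g)
    P=wproj(np.c_[X.ravel(),Y.ravel(),0*X.ravel()+z],p,s).astype(np.float32)
    return cv2.remap(p['img'],P[:,0].reshape(n,n),P[:,1].reshape(n,n),1)
E
python3 - <<'E'
from h import *
s0=monitor.state()
import time
p=viewer.snapshot('wrist');s=s0;save(p,'v13')
np.save('v13.npy',np.r_[s['position'],s['orientation']])
print(s['position'],s['orientation'],s['time_s'])
for n in('mark','post','head','seat','mount'):
    for q in models.place_of(n,p)[:2]:
        w=np.array(q['position'])-[502.4,251,0]; print(n,np.round(q['position'],1).tolist(),round(q['conf'],2),round(np.degrees(np.arctan2(w[1],w[0])),1))
o=np.array([502.4,251,0]);A=np.radians(36)
C=np.array([np.cos(A),np.sin(A),0]);print(wproj([o+77*C+[0,0,18],o+89*C+[0,0,18],o+62*C+[0,0,61]],p,s))
# crop around mark, overlays of rays at 32 and 36 deg
c=wproj([o+76*C+[0,0,18]],p,s)[0].astype(int);k=50;f=8
im=cv2.resize(p['img'][c[1]-37:c[1]+37,c[0]-k:c[0]+k],None,fx=f,fy=f,interpolation=3)
def T(X):return ((wproj(X,p,s)-[c[0]-k,c[1]-37]+.5)*f).astype(np.int32)
for d,z,col in((32,20,(0,255,0)),(36,18,(255,0,0))):
    D=np.array([np.cos(np.radians(d)),np.sin(np.radians(d)),0])
    q=T([o+50*D+[0,0,z],o+92*D+[0,0,z]]);cv2.line(im,tuple(map(int,q[0])),tuple(map(int,q[1])),col,1)
t=np.linspace(0,2*np.pi,200);cv2.polylines(im,[T(np.c_[o[0]+90*np.cos(t),o[1]+90*np.sin(t),0*t+10])],True,(255,255,0),1)
cv2.imwrite('pics/v13c.png',cv2.cvtColor(im,cv2.COLOR_RGB2BGR));print(im.shape,c)
E
```

```text
[544.46520855 276.196217   134.05441251] [-179.94741872    0.33425843 -148.42603175] 38.05
mark [556.6, 295.1, 18.5] 0.56 39.1
mark [689.3, 275.7, -4.2] 0.32 7.5
post [554.6, 282.0, 51.6] 0.6 30.7
head [550.7, -173.4, 24.8] 0.87 -83.5
head [504.5, 251.4, 42.9] 0.83 10.8
[[328.35849124 219.21302787]
 [329.24806158 231.09254707]
 [327.95121153 220.51161686]]
(592, 800, 3) [328 218]
```

View pics/v13c.png

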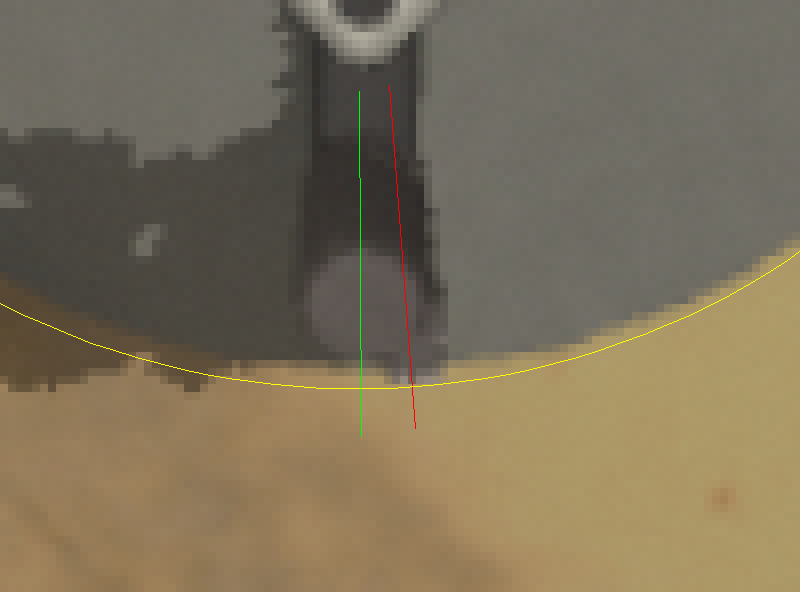

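The crop shows the post's top at (365,303), the arm's centreline at x≈368, and the rib's outer end at about (385–447, 380), a few degrees counter-clockwise (right) of the post. The light V with a dark screw hole at the top is the seated cube's corner. I'll quantify the rest.

```bash
python3 - <<'E'
from h import *
im=cv2.imread('pics/v13.png');v=np.load('v13.npy');s=dict(position=v[:3],orientation=v[3:])
p=viewer.snapshot('wrist')  # for camera constants only
o=np.array([502.4,251,0])
T=lambda X:((wproj(X,p,s)-[278,181]+.5)*8).round(1).tolist()
def pt(d,r,z,l=0):
    a=np.radians(d);return o+[r*np.cos(a)-l*np.sin(a),r*np.sin(a)+l*np.cos(a),z]
print('corner',T([pt(29.4,31.1,88)]),'post top',[T([pt(d,62,61)])[0] for d in(31,32,33,34)])
print('arm r50 z22',[T([pt(d,50,22)])[0] for d in(31,32,33,34)])
print('rib outer',[T([pt(d,89,18,3.5),pt(d,89,18,-3.5)]) for d in(35,36,37)])
g=cv2.cvtColor(im,cv2.COLOR_BGR2GRAY)
for y in range(212,232,2): print(y,g[y,312:340].tolist())
E
```

```text
corner [[339.7, 89.9]] post top [[348.3, 321.8], [359.4, 321.8], [370.5, 321.7], [381.5, 321.3]]
arm r50 z22 [[351.2, 96.6], [359.0, 96.6], [366.9, 96.5], [374.7, 96.3]]
rib outer [[[430.5, 403.9], [371.2, 407.2]], [[443.6, 402.6], [384.4, 406.9]], [[456.8, 401.1], [397.5, 406.3]]]
212 [71, 72, 68, 61, 54, 56, 60, 66, 66, 71, 78, 85, 75, 67, 64, 61, 56, 49, 48, 64, 90, 109, 109, 110, 109, 107, 109, 109]
214 [74, 73, 66, 61, 60, 66, 76, 87, 91, 93, 91, 92, 92, 90, 89, 83, 74, 60, 53, 60, 86, 110, 110, 111, 110, 108, 108, 107]
216 [71, 72, 65, 63, 70, 86, 92, 91, 89, 89, 89, 89, 89, 88, 89, 89, 89, 85, 65, 53, 67, 92, 109, 110, 107, 109, 108, 109]
218 [72, 73, 65, 67, 79, 90, 91, 91, 89, 90, 89, 88, 88, 88, 88, 89, 88, 88, 75, 62, 67, 85, 109, 110, 109, 107, 106, 108]
220 [72, 73, 73, 68, 74, 90, 88, 90, 91, 89, 89, 90, 89, 88, 86, 87, 87, 87, 72, 75, 82, 89, 109, 108, 108, 107, 108, 108]
222 [73, 73, 74, 68, 71, 80, 85, 87, 89, 89, 90, 88, 89, 89, 87, 88, 86, 83, 75, 81, 89, 94, 108, 107, 107, 107, 108, 109]
224 [73, 74, 72, 70, 71, 71, 73, 81, 86, 86, 86, 88, 88, 88, 89, 88, 85, 87, 87, 87, 86, 90, 107, 107, 106, 108, 108, 109]
226 [107, 112, 105, 100, 103, 102, 103, 91, 89, 98, 104, 100, 97, 88, 80, 81, 89, 86, 86, 86, 93, 109, 131, 130, 133, 136, 139, 140]
228 [135, 138, 140, 141, 142, 142, 143, 144, 145, 147, 148, 148, 148, 148, 127, 114, 138, 103, 130, 137, 139, 144, 150, 151, 151, 151, 151, 152]
230 [134, 136, 138, 139, 138, 139, 141, 142, 143, 143, 145, 146, 147, 148, 147, 147, 148, 149, 150, 149, 150, 149, 151, 151, 151, 150, 151, 152]
```

The post is at about 31.9° and the mark at about 35.9°, so roughly 4° remains. I'll re-grip and add a bit under that.

>>> step_arm([
  {"tx": -0.5,"ty": 0,"tz": 0.7,"ax": 0,"ay": 0,"az": 0,"grip": 50},
  {"tx": 0,"ty": 0,"tz": 0.4,"ax": 0,"ay": 0,"az": 0,"grip": 50},
  {"tx": 0,"ty": 0,"tz": 0.6,"ax": 0,"ay": 0,"az": 0,"grip": 50},
  {"tx": 0,"ty": 0,"tz": 0.7,"ax": 0,"ay": 0,"az": 0,"grip": 50},
  {"tx": 0,"ty": 0,"tz": 0.6,"ax": 0,"ay": 0,"az": 0,"grip": 50},
])

```text
time_s: 39.02
position: [554.9, 282.9, 38.9]
orientation: [-180.0, -0.1, -148.4]
contact_force: [0.9, -0.6, 0.7]
gripper_width: 50.0
grip_force: 0.0
```

>>> step_arm([
  {"tx": 0,"ty": 0,"tz": 0,"ax": 0,"ay": 0,"az": 0,"grip": 30},
  {"tx": 0,"ty": 0,"tz": 0,"ax": 0,"ay": 0,"az": 0,"grip": 18},
  {"tx": 0,"ty": 0,"tz": 0,"ax": 0,"ay": 0,"az": 0,"grip": 8},
  {"tx": 0,"ty": 0,"tz": 0,"ax": 0,"ay": 0,"az": 0,"grip": 8},
  {"tx": 0,"ty": 0,"tz": 0,"ax": 0,"ay": 0,"az": 0,"grip": 8},
], newtons=25)

```text
time_s: 39.65
position: [556.3, 283.7, 41.5]
orientation: [-180.0, 0.1, -148.4]
contact_force: [-0.2, 1.4, 0.9]
gripper_width: 11.7
grip_force: 24.6
```

```bash
python3 - <<'E'
from h import *
s=monitor.state();d=s['position'][:2]-[502.4,251];print(s['position'],s['orientation'],s['contact_force'],s['gripper_width'],np.hypot(*d),np.degrees(np.arctan2(d[1],d[0])),s['time_s'])
E
```

```text
[556.28544871 283.70013613  41.48259295] [-1.79978684e+02  1.01092376e-01 -1.48417065e+02] [-0.17544963  1.44037653  0.93050682] 11.703664053063363 63.031265939776816 31.251276933384766 39.65
```

>>> step_arm([
  {"tx": 0.005,"ty": 0.15,"tz": 0,"ax": 0,"ay": 0,"az": -0.69,"grip": 8},
  {"tx": 0,"ty": 0,"tz": 0,"ax": 0,"ay": 0,"az": 0,"grip": 8},
  {"tx": 0,"ty": 0,"tz": 0,"ax": 0,"ay": 0,"az": 0,"grip": 8},
  {"tx": 0,"ty": 0,"tz": 0,"ax": 0,"ay": 0,"az": 0,"grip": 8},
])

```text
time_s: 40.15
position: [554.1, 287.3, 41.5]
orientation: [-180.0, 0.1, -144.3]
contact_force: [0.6, -0.2, 4.1]
gripper_width: 11.8
grip_force: 24.8
```

```bash
python3 - <<'E'
from h import *
s=monitor.state();d=s['position'][:2]-[502.4,251];print(s['position'],s['orientation'],s['contact_force'],s['gripper_width'],np.hypot(*d),np.degrees(np.arctan2(d[1],d[0])),s['time_s'])
E
```

```text
[554.06858613 287.25943388  41.47327325] [-1.79956867e+02  1.03926565e-01 -1.44320225e+02] [ 0.55019748 -0.22430717  4.09532721] 11.764950667939832 63.12201943653857 35.06000424130554 40.15
```

>>> step_arm([
  {"tx": 0,"ty": 0,"tz": 0,"ax": 0,"ay": 0,"az": 0,"grip": 25},
  {"tx": 0,"ty": 0,"tz": 0,"ax": 0,"ay": 0,"az": 0,"grip": 50},
  {"tx": 0,"ty": 0,"tz": -0.5,"ax": 0,"ay": 0,"az": 0,"grip": 50},
  {"tx": 0,"ty": 0,"tz": -0.9,"ax": 0,"ay": 0,"az": 0,"grip": 60},
  {"tx": 0,"ty": 0,"tz": -0.9,"ax": 0,"ay": 0,"az": 0,"grip": 80},
])

```text
time_s: 40.78
position: [553.1, 287.2, 111.1]
orientation: [-180.0, 0.0, -144.3]
contact_force: [-0.6, -0.4, -0.1]
gripper_width: 75.9
grip_force: 0.0
```

>>> step_arm([
  {"tx": 0,"ty": 0,"tz": -0.7,"ax": 0,"ay": 0,"az": 0,"grip": 80},
  {"tx": -0.9,"ty": 0,"tz": 0,"ax": 0,"ay": 0,"az": 0,"grip": 80},
  {"tx": -0.9,"ty": 0,"tz": 0,"ax": 0,"ay": 0,"az": 0,"grip": 80},
  {"tx": 0,"ty": 0,"tz": 0,"ax": 0,"ay": 0,"az": 0,"grip": 80},
  {"tx": 0,"ty": 0,"tz": 0,"ax": 0,"ay": 0,"az": 0,"grip": 80},
])

```text
time_s: 41.4
position: [596.2, 318.2, 130.5]
orientation: [-180.0, -0.1, -144.3]
contact_force: [-0.8, 1.2, -0.1]
gripper_width: 79.8
grip_force: 0.0
```

```bash
python3 - <<'E'
from h import *
s=monitor.state();p=viewer.snapshot('wrist');save(p,'v14');np.save('v14.npy',np.r_[s['position'],s['orientation']])
print(s['position'],s['orientation'],s['time_s'])
for n in('mark','post','head','seat','mount'):
    for q in models.place_of(n,p)[:2]:
        w=np.array(q['position'])-[502.4,251,0]; print(n,np.round(q['position'],1).tolist(),round(q['conf'],2),round(np.degrees(np.arctan2(w[1],w[0])),1))
g=cv2.cvtColor(p['img'],cv2.COLOR_RGB2GRAY).astype(np.float32)
o=np.array([502.4,251,0]);L=np.arange(-11,11.1,1.)
a=np.radians(35.5)
for z,rs in((61,(56,58,60,62,64,66,68)),(22,(64,68,72,74)),(18,(76,78,80,82,84,86,88,90))):
    for r in rs:
        P=wproj(np.c_[o[0]+r*np.cos(a)-L*np.sin(a),o[1]+r*np.sin(a)+L*np.cos(a),0*L+z],p,s).astype(np.float32)
        print(z,r,P[11].round(1).tolist(),cv2.remap(g,P[:,0].reshape(1,-1),P[:,1].reshape(1,-1),1)[0].astype(int).tolist())
E
```

```text
[596.24026076 318.21584521 130.52643927] [-1.79994192e+02 -7.02884874e-02 -1.44272581e+02] 41.4
mark [560.5, 292.9, 19.3] 0.68 35.8
post [554.1, 287.3, 49.3] 0.78 35.1
head [502.1, 249.9, 44.5] 0.74 -105.3
seat [499.7, 253.2, 45.4] 0.75 140.8
61 56 [321.0, 127.80000305175781] [69, 67, 66, 68, 67, 65, 56, 51, 82, 125, 140, 150, 151, 145, 131, 106, 60, 74, 107, 110, 111, 113, 112]
61 58 [321.0, 130.60000610351562] [65, 66, 66, 66, 66, 60, 71, 121, 147, 148, 149, 151, 153, 154, 156, 155, 144, 103, 98, 111, 111, 112, 111]
61 60 [321.0, 133.3000030517578] [66, 66, 66, 66, 63, 55, 105, 143, 150, 150, 149, 149, 148, 150, 152, 152, 153, 131, 92, 105, 112, 112, 110]
61 62 [321.0, 136.10000610351562] [67, 66, 67, 66, 67, 56, 98, 138, 146, 148, 148, 150, 149, 147, 146, 147, 145, 123, 90, 106, 111, 111, 111]
61 64 [320.8999938964844, 138.8000030517578] [66, 67, 66, 66, 67, 64, 62, 97, 133, 141, 144, 145, 147, 147, 147, 142, 115, 73, 95, 109, 111, 111, 111]
61 66 [320.8999938964844, 141.60000610351562] [69, 76, 77, 85, 93, 78, 68, 56, 59, 84, 107, 120, 122, 110, 102, 79, 83, 107, 110, 110, 110, 1
[... 1305 characters left out ...]
9, 106, 81, 56, 105, 137, 145, 144, 144, 144, 127, 100, 109, 109, 108, 108, 109, 112]
18 84 [321.1000061035156, 157.3000030517578] [108, 108, 109, 108, 109, 107, 88, 74, 59, 101, 136, 143, 144, 142, 143, 123, 90, 108, 109, 109, 109, 109, 109]
18 86 [321.1000061035156, 159.5] [117, 109, 109, 103, 108, 107, 107, 107, 104, 118, 125, 123, 124, 126, 131, 120, 97, 109, 109, 110, 113, 113, 113]
18 88 [321.1000061035156, 161.8000030517578] [142, 143, 144, 144, 144, 144, 143, 141, 141, 141, 139, 138, 139, 139, 141, 143, 144, 147, 146, 146, 146, 146, 146]
18 90 [321.1000061035156, 164.0] [139, 140, 141, 141, 144, 144, 145, 146, 146, 146, 145, 146, 147, 146, 147, 147, 147, 147, 148, 147, 146, 146, 147]
```

The post sits at 36.1° and the rib at 36.2° in the same picture, so the pointer is lined up and not past the mark. The head is seated, with its origin at z ≈ 44, and the gripper is clear. Handing in.

```bash
python3 -c "
from bench import close_job
print(close_job())"
```

```text
the job is handed in; nothing more can be done
None
```

I stood the head on its shank, let go, and took it again from above. It is now fully home in the mount, and the collar pointer is within about half a degree of the mark and not past it by my measurements. I handed the job in at about 42 s; no verdict came back. The first grasp from above missed, but the head stayed standing and the second held; the arm was not sent near the flux pot, parts case or screwdriver, though I did not re-check them at the end.

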